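# Clear the waste stubs off the carving studs and tip them into the scrap bin

## Task

Clear up after carving: pull every wooden waste stub up off its sprung stud and lay it in the level metal chip pan, together with the two loose offcuts from the bench. With all of them in the pan, lift the pan by its handle to about 50 degrees and hold it there a second so that everything slides into the scrap bin, then bring the pan back down level on its rest and let go. Leave the elephant carving, the wax tin and the tools where they lie.

Things in the scene. Friction and masses are not known exactly. Their poses are not given: they have to be found in the camera images.
- stub1: waste stub on the rail's first stud from its -x end, or absent: pale wooden block 36 x 36 x 45 mm tall, 50 g; origin at the centre of its underside, z up. Its underside has a blind socket held on the stud by sprung jaws; pulled straight up with about 15 N it snaps off, clear after 28 mm. Its x runs along the rail, so its -y and +y faces are free to grip.
- stub2: waste stub on the rail's second stud from its -x end, or absent: pale wooden block 36 x 36 x 45 mm tall, 50 g; origin at the centre of its underside, z up. Its underside has a blind socket held on the stud by sprung jaws; pulled straight up with about 15 N it snaps off, clear after 28 mm. Its x runs along the rail, so its -y and +y faces are free to grip.
- stub3: waste stub on the rail's third stud from its -x end, or absent: pale wooden block 36 x 36 x 45 mm tall, 50 g; origin at the centre of its underside, z up. Its underside has a blind socket held on the stud by sprung jaws; pulled straight up with about 15 N it snaps off, clear after 28 mm. Its x runs along the rail, so its -y and +y faces are free to grip.
- stub4: waste stub on the rail's fourth stud from its -x end, or absent: pale wooden block 36 x 36 x 45 mm tall, 50 g; origin at the centre of its underside, z up. Its underside has a blind socket held on the stud by sprung jaws; pulled straight up with about 15 N it snaps off, clear after 28 mm. Its x runs along the rail, so its -y and +y faces are free to grip.
- offcut1: loose offcut: plain pale wooden strip 72 x 28 x 24 mm lying on the bench, long side along its x; origin at the centre of its underside
- offcut2: loose stepped offcut of pale wood 60 x 32 mm, long side along its x, lying on the bench; origin at the centre of its underside; 16 mm thick, and 32 mm thick from x = -30 to x = +2 mm
- rail: fixed holding rail: dark plank 270 x 52 x 16 mm along its x with four steel studs 26 mm tall at x = -93, -31, +31, +93 mm; origin at the centre of its underside. The stubs stand on the plank, 16 mm above the bench.
- station: fixed tipping station: steel frame carrying the chip pan, and in front of it (+y) a wooden scrap bin; origin on the bench under the pan's hinge line, x along the hinge line
- pan (a joint): angle of the metal chip pan, rad: 0 = level on its rest, growing as its handle side is lifted and its open side pours into the bin; range 0 to 1.4; it falls back to level when let go
- pan_in (a point): centre of the pan's floor (turns with the pan). Floor about 232 mm (x) by 190 mm (y), walls about 41 mm high on three sides, open on the +y side towards the bin
- pan_handle (a point): middle of the pan's handle (turns with the pan): a round bar 14 mm thick and 138 mm long parallel to the hinge (x), 45 mm clear behind the pan's rear wall; 242 mm behind and 40 mm above the hinge line when level; held by an arm at 65 mm either side of this point
- pan_hinge (a point): middle of the pan's hinge line, 100 mm above the bench; the axis is its x (the pan turns about -x)
- bin_in (a point): centre of the scrap bin's inner floor, 8 mm above the bench; the inside is 264 mm (x) by 214 mm (y), walls rise 67 mm above this floor
- carving: bystander: finished wooden elephant carving 110 x 60 x 85 mm, origin at the centre of its underside; leave it alone
- tin: bystander: brass wax tin, 64 mm across, 45 mm tall, origin at the centre of its underside
- mallet: bystander: wooden mallet 270 mm long along its x, head 65 x 110 x 60 mm towards +x, origin under the handle
- gouge: bystander: carving gouge 210 mm long along its x, origin under the front of its 24 mm thick wooden handle
- chisel: bystander: carving chisel 200 mm long along its x, origin under the front of its 24 mm thick wooden handle
- stone: bystander: grey sharpening stone 150 x 50 x 25 mm, origin at the centre of its underside
There are look-alikes about, which are no part of the job. What is shaped like the offcut1 but green or yellow is not meant. Leave any purple look-alike of the stub4 alone.

How it is judged:
On the way, in this order (a step that is already met when the one before it is completed fails the run):
1. every stub and both offcuts lie in the level pan together (x of stub1 in the frame of pan_in between -0.118 and 0.118 m and y of stub1 in the frame of pan_in between -0.095 and 0.1 m and z of stub1 in the frame of pan_in between -0.005 and 0.1 m and x of stub2 in the frame of pan_in between -0.118 and 0.118 m and y of stub2 in the frame of pan_in between -0.095 and 0.1 m and z of stub2 in the frame of pan_in between -0.005 and 0.1 m and x of stub3 in the frame of pan_in between -0.118 and 0.118 m and y of stub3 in the frame of pan_in between -0.095 and 0.1 m and z of stub3 in the frame of pan_in between -0.005 and 0.1 m and x of stub4 in the frame of pan_in between -0.118 and 0.118 m and y of stub4 in the frame of pan_in between -0.095 and 0.1 m and z of stub4 in the frame of pan_in between -0.005 and 0.1 m and x of offcut1 in the frame of pan_in between -0.118 and 0.118 m and y of offcut1 in the frame of pan_in between -0.095 and 0.1 m and z of offcut1 in the frame of pan_in between -0.005 and 0.1 m and x of offcut2 in the frame of pan_in between -0.118 and 0.118 m and y of offcut2 in the frame of pan_in between -0.095 and 0.1 m and z of offcut2 in the frame of pan_in between -0.005 and 0.1 m and value of joint pan below 0.08 rad), for 0.2 s.
2. the pan is tipped to about 50 degrees (43 to 57) and held for half a second (value of joint pan between 0.75 and 1 rad), for 0.5 s.
At the end, for the whole second after the job is handed in: every stub present and both offcuts lie at rest inside the scrap bin, and the pan is back level (within 0.05 rad), nothing held (x of stub1 in the frame of bin_in between -0.134 and 0.134 m and y of stub1 in the frame of bin_in between -0.11 and 0.11 m and z of stub1 in the frame of bin_in between -0.01 and 0.1 m and x of stub2 in the frame of bin_in between -0.134 and 0.134 m and y of stub2 in the frame of bin_in between -0.11 and 0.11 m and z of stub2 in the frame of bin_in between -0.01 and 0.1 m and x of stub3 in the frame of bin_in between -0.134 and 0.134 m and y of stub3 in the frame of bin_in between -0.11 and 0.11 m and z of stub3 in the frame of bin_in between -0.01 and 0.1 m and x of stub4 in the frame of bin_in between -0.134 and 0.134 m and y of stub4 in the frame of bin_in between -0.11 and 0.11 m and z of stub4 in the frame of bin_in between -0.01 and 0.1 m and x of offcut1 in the frame of bin_in between -0.134 and 0.134 m and y of offcut1 in the frame of bin_in between -0.11 and 0.11 m and z of offcut1 in the frame of bin_in between -0.01 and 0.1 m and x of offcut2 in the frame of bin_in between -0.134 and 0.134 m and y of offcut2 in the frame of bin_in between -0.11 and 0.11 m and z of offcut2 in the frame of bin_in between -0.01 and 0.1 m and linear speed of each of stub1, stub2, stub3, stub4, offcut1, offcut2 below 0.02 m/s and value of joint pan below 0.05 rad); the robot touches nothing.
It fails at once if the carving or the wax tin was shifted by more than 40 mm (distance of any of carving, tin from where it was at the start of the episode above 0.04 m).
It fails at once if the mallet, gouge, chisel or stone was shifted by more than 40 mm (distance of any of mallet, gouge, chisel, stone from where it was at the start of the episode above 0.04 m).
Of stub1, stub2, stub3, stub4 only 2 to 4 are there at a start; the rules pass over those that are not, and their reading is None.
At some moment in a run one of offcut1, offcut2 may be knocked a few centimetres aside while the robot is not near it.
Once in a run the grip may slacken for a moment while it holds something.
It also fails if it takes over 210 s, if anything falls off the work surface, if the arm or the gripper's body presses on something with over 40 N, if the wrist force passes 120 N, or if a joint passes its speed limit or range.

## Robot

A 6-joint arm with a two-finger parallel gripper is mounted at the origin on the work surface. World frame = base frame: x ahead of the robot, y to its left, z up, the work surface at z = 0. Lengths are in m, angles in rad, forces in N, time in s.
With the tool pointing down it reaches from about 0.35 to 0.975 m from the base axis. Payload 4.9 kg.
Tool frame: the origin (TCP) lies midway between the tips of the shut fingers; the grasp point (between the pads) lies 19 mm behind it (ctrl.hold_point_z is the distance from the TCP to the grasp point, in m); z points along the fingers, y is the line along which they close (so a half turn about z gives the same grasp; the last joint's range is limited). The gripper opens to 85 mm and grips with 20 to 120 N. Pads are 22 mm wide; open, the fingers measure 114 mm over their backs; the gripper's body (76 mm by 85 mm) begins 54 mm behind the grasp point. The pads swing forward as they close: fully open they stand 13 mm farther back than shut.
Start: joints at [1.007, 0.053, 1.613, -0, 1.476, -0.119], TCP at [0.269, 0.564, 0.21] pointing down, gripper open.
Joint ranges: [-3.01, 3.01], [-1.01, 2.22], [0.06, 2.58], [-1.02, 4.17], [0.09, 2.62], [-3.14, 3.14]. Speed limits (rad/s): [2.57, 2.57, 3.14, 3.14, 3.14, 3.14].

## Interface

Orientations are given as a rotation vector (axis times angle).
In Python, from station import status, viewer, finish_job, ctrl gives the robot as it stands.
- The arm moves only by the shell command python3 -m jog 'ROWS' [FORCE]. ROWS is JSON, a list of rows, each a list of 7 numbers: the turn, a rotation vector about the tool's x, y, z each as a share of 5 degrees, from -1 to 1, then the shift along the tool's x, y, z each as a share of 30 mm, from -1 to 1, then the opening, from -1 (shut) to 1 (fully open). A call has 1 to 5 rows; each row shifts and turns the commanded pose from where the row before left it, along the tool's axes as they then stand; what a row does not reach is not made up. A row lasts 1/8 s, in which the tool goes at most 62.5 mm and 10.7 degrees, less where a joint would pass 70% of its speed; a pose out of reach is approached as far as the arm can. A call with a number of a shift or a turn outside -1 to 1 is refused whole. A call with a gripper value outside its range is refused whole. The fingers move at their own pace and stop on an object; FORCE is the grip in N (left out, the last holds). Time passes only in rows, so rows that do not move let the fingers close. It gives the time, the measured TCP pose, the force, the opening and the grip force at its end, in the units of the state.
- status.get_obs(): the state, without advancing time (a new reading comes with each control period).
- viewer.get_image(name): name is "scene" or "side" or "wrist"; returns a dict with "img" (480x640x3 uint8, red, green, blue), "fovy" (degrees; the focal length in pixels is half the picture's height over the tangent of half this angle, whatever the lens; pixels are square), "cx", "cy" (the principal point, pixels), "rvec" (rotation vector, rad) and "tvec" (3), from world to camera coordinates, as OpenCV has them. Camera axes: x right, y down, z forward; pixel columns grow to the right and rows downward; lengths in m; the calibration is good to about 2 mm. A picture is of the moment at which its call begins. There is no depth.
- finish_job(): hands the job in; it is judged then, once.
The state is a dict: "t": time; "q": joint angles; "dq": joint speeds; "effort": joint torques, N m; "tool_pos": TCP position; "tool_rot": TCP orientation; "contact_force": force on the tool from outside, world axes, zero at the start; "wrist_torque": the same for the moment, N m; "opening": finger opening in m; "grip_force": force on a finger pad.
Only numpy, scipy, OpenCV 4.12 (cv2) and the standard library are available. Lean on these libraries where they do the work, as an engineer would, in place of code of your own. Each camera call takes 0.05 s, during which the arm holds its last target. There are 200 camera calls.

## Working session

There is one attempt and no reset: what is moved stays moved. The work goes in short steps, Python scripts to look and compute and a shell command to move; the robot and the scene stay as the last step left them, time stands still between calls to the robot, and variables do not carry over. Pictures are saved under pics/ and viewed, at most 14 in all, crops included, and the job is handed in when it is done.

```bash
ls; mkdir -p pics; cat > h.py <<'E'
import numpy as np,cv2
from scipy.spatial.transform import Rotation as R
from station import status,viewer,ctrl
def snap(n,f):
    d=viewer.get_image(n); cv2.imwrite('pics/'+f+'.png',d['img'][:,:,::-1]); np.save('pics/'+f+'.npy',d,allow_pickle=True); return d
def load(f): return np.load('pics/'+f+'.npy',allow_pickle=True).item()
def cam(d):
    f=240/np.tan(np.radians(d['fovy'])/2); K=np.array([[f,0,d['cx']],[0,f,d['cy']],[0,0,1]])
    M=R.from_rotvec(np.ravel(d['rvec'])).as_matrix(); return K,M,np.ravel(d['tvec'])
def ray(d,u,v,z):
    K,M,t=cam(d); c=-M.T@t; r=M.T@np.linalg.solve(K,[u,v,1]); return c+r*(z-c[2])/r[2]
def proj(d,p):
    K,M,t=cam(d); q=K@(M@np.array(p)+t); return q[:2]/q[2]
E
python3 - <<'E'
from h import *
for n in('scene','side','wrist'):
    d=snap(n,n+'0'); K,M,t=cam(d); print(n,d['fovy'],-M.T@t)
o=status.get_obs(); print(o)
E
```

```text
pics
scene 43.755821827893996 [1.83990878 0.31823342 0.95587392]
side 47.77920542731743 [-0.1389764  -0.83827966  0.90934566]
wrist 68.7066280193359 [0.20002504 0.59701376 0.37324677]
{'t': 0.15, 'q': array([ 1.00697808e+00,  5.32226011e-02,  1.61396601e+00,  1.28843191e-06,
        1.47598314e+00, -1.19000760e-01]), 'dq': array([-0.00068474, -0.00054864, -0.00665785, -0.00107023, -0.00118757,
       -0.00044423]), 'effort': array([ 6.34320822e-04, -3.94248855e+01, -3.70718586e+01, -1.10841127e-04,
        4.75297784e-03,  1.63218789e-05]), 'tool_pos': array([0.26865827, 0.56374655, 0.20854219]), 'tool_rot': array([-6.92854586e-01, -3.06369420e+00,  2.33622007e-03]), 'contact_force': array([-0.04657132,  0.57899619,  0.65718126]), 'wrist_torque': array([-0.00862745, -0.02338277,  0.0345564 ]), 'grip_force': 0.0, 'opening': 0.08571085018340191}
```

View pics/scene0.png

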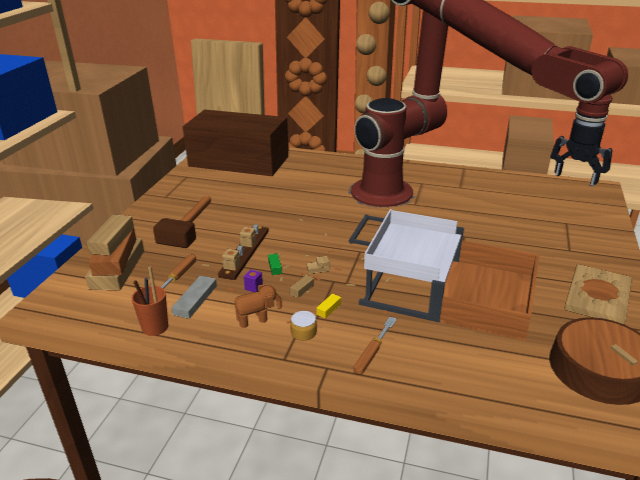

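View pics/side0.png

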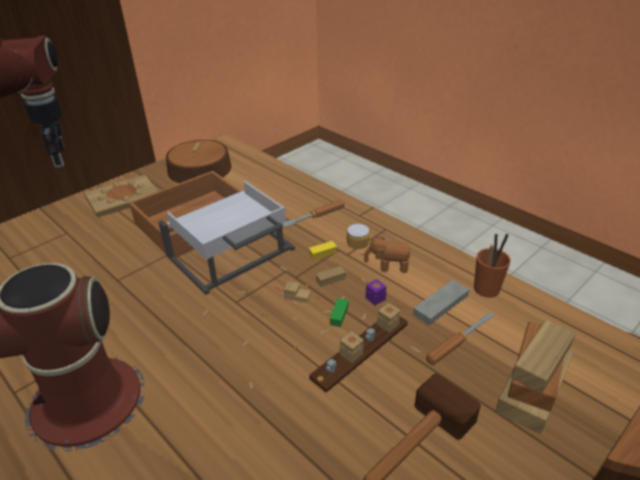

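View pics/wrist0.png

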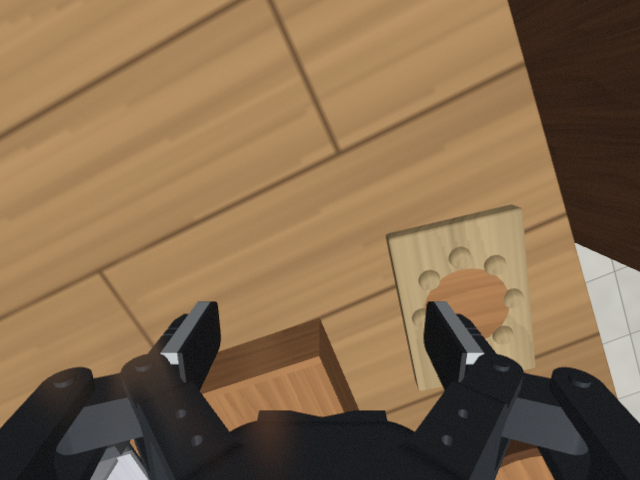

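The scene view shows the rail at (243,250) with two stubs (230,260) and (247,236), the plain offcut at (302,286), the stepped one at (318,265), and the pan at (415,240). The side view shows the stubs at (351,345) and (388,318), the offcuts at (330,276) and (297,292), and the pan at (228,222). The wrist view shows only the open bench. I'll enlarge both main views.

```bash
python3 - <<'E'
from h import *
a=cv2.imread('pics/scene0.png')[195:345,210:350]; b=cv2.imread('pics/side0.png')[255:395,270:420]
a=cv2.resize(a,None,fx=4,fy=4,interpolation=cv2.INTER_CUBIC)
b=cv2.resize(b,None,fx=4,fy=4,interpolation=cv2.INTER_CUBIC)
cv2.imwrite('pics/a.png',a);cv2.imwrite('pics/b.png',b)
E
```

```text
(no output)
```

View pics/a.png

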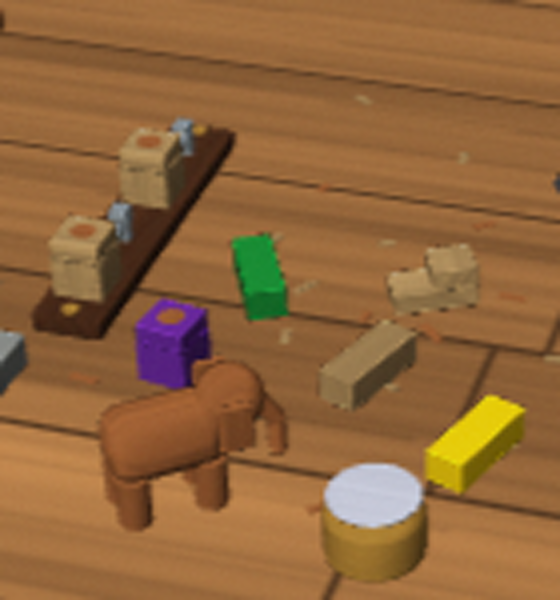

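View pics/b.png

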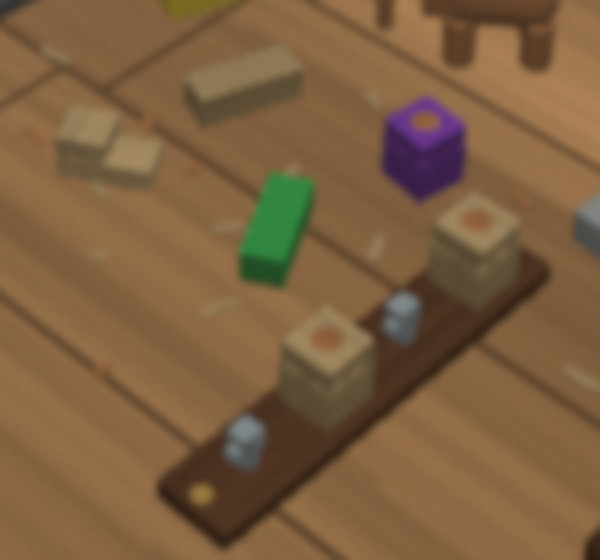

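Close-up: two stubs stand on the rail with orange pith dots on top, at scene crop (149,141) and (83,230), side crop (327,338) and (477,220). The purple, green and yellow decoys are separate from them. Offcut1's top is at scene crop (368,350), and the stepped offcut is at (435,280).

```bash
python3 - <<'E'
from h import *
A=load('scene0');B=load('side0')
a=lambda u,v,z:ray(A,210+u/4,195+v/4,z)[:2].round(4)
b=lambda u,v,z:ray(B,270+u/4,255+v/4,z)[:2].round(4)
print('stubs',a(149,141,.061),b(327,338,.061),a(83,230,.061),b(477,220,.061))
print('studs',a(182,124,.042),b(247,420,.042),a(120,207,.042),b(404,297,.042))
print('off1',[a(*p,.024) for p in((388,322),(417,340),(350,378),(320,372))],[b(*p,.024) for p in((186,83),(285,45),(303,73),(203,105))])
print('off2hi',[a(*p,.032) for p in((427,257),(455,243),(478,255),(452,268))],[b(*p,.032) for p in((75,107),(120,120),(103,146),(58,140))])
print('off2lo',[a(*p,.016) for p in((388,280),(427,267))],[b(*p,.016) for p in((163,150),(150,183))])
print('rail',a(70,310,.016),b(201,494,.016),a(200,130,.016))
for n,d,x,y in(('p',A,345,200),('q',B,130,165)):
    im=cv2.resize(d['img'][y:y+150,x:x+200,::-1],None,fx=4,fy=4,interpolation=cv2.INTER_CUBIC); cv2.imwrite(f'pics/{n}.png',im)
E
```

```text
stubs [ 0.4618 -0.3077] [ 0.4591 -0.3128] [ 0.5849 -0.3071] [ 0.5834 -0.3126]
studs [ 0.4028 -0.3062] [ 0.4011 -0.3101] [ 0.5234 -0.3068] [ 0.5245 -0.3107]
off1 [array([ 0.5852, -0.0884]), array([ 0.6   , -0.0636]), array([ 0.6522, -0.0938]), array([ 0.651 , -0.1148])] [array([ 0.5837, -0.0792]), array([ 0.6547, -0.0982]), array([ 0.6422, -0.1256]), array([ 0.5761, -0.102 ])]
off2hi [array([ 0.5139, -0.0816]), array([ 0.4918, -0.0675]), array([ 0.5023, -0.0479]), array([ 0.5226, -0.061 ])] [array([ 0.5133, -0.053 ]), array([ 0.5243, -0.0819]), array([ 0.5008, -0.0919]), array([ 0.4855, -0.0682])]
off2lo [array([ 0.5258, -0.1067]), array([ 0.5032, -0.0849])] [array([ 0.5357, -0.1075]), array([ 0.5096, -0.1232])]
rail [ 0.6177 -0.3073] [ 0.3651 -0.3118] [ 0.3669 -0.3072]
```

View pics/p.png

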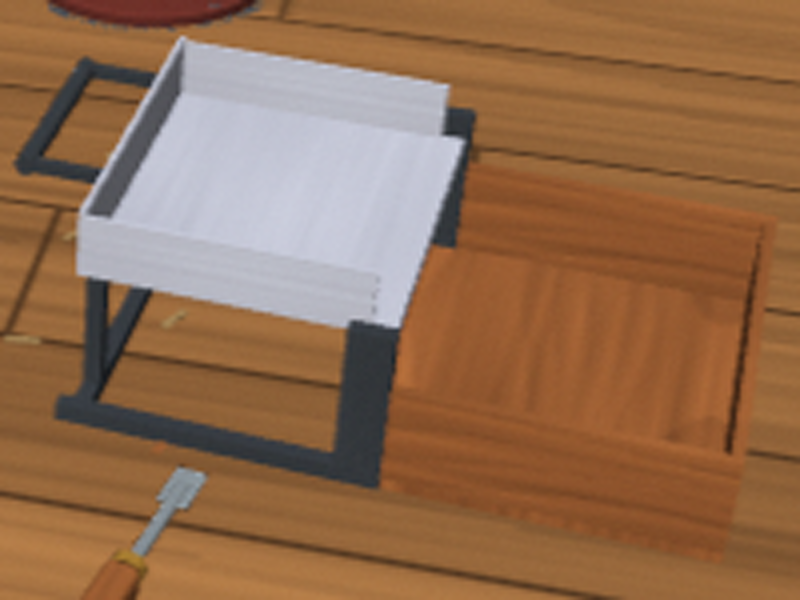

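View pics/q.png

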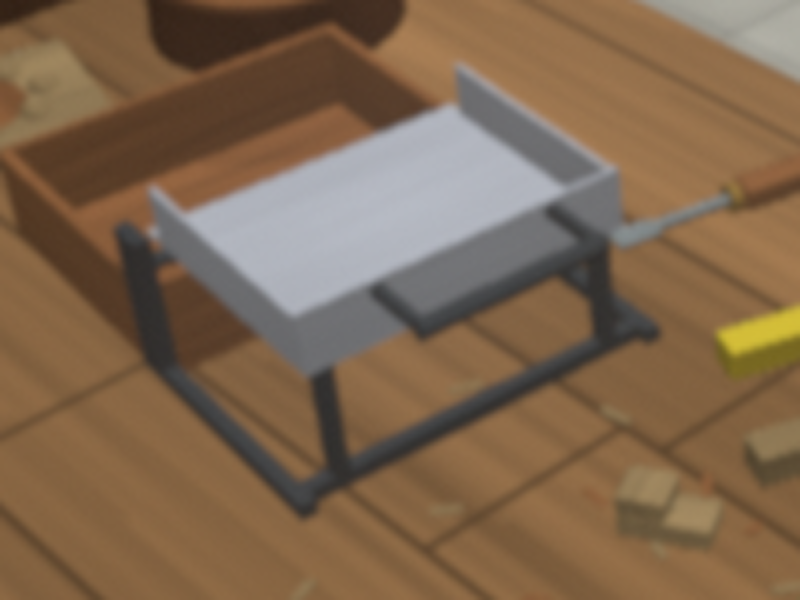

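The pan is level with its handle towards -y. The handle bar runs from (85,65) to (25,162) in the scene crop and from (425,325) to (605,240) in the side crop; the rim corners are also visible.

```bash
python3 - <<'E'
from h import *
A=load('scene0');B=load('side0')
a=lambda u,v,z:ray(A,345+u/4,200+v/4,z).round(4)[:2]
b=lambda u,v,z:ray(B,130+u/4,165+v/4,z).round(4)[:2]
print('handle',a(85,63,.147),a(25,162,.147),b(422,325,.147),b(603,238,.147))
for z in(.14,.15,.16):
  print(z,'rim',a(182,40,z),a(448,87,z),a(82,215,z),'side',b(155,187,z),b(297,318,z),b(615,170,z),b(460,65,z))
print('bin top',a(775,218,.075),a(742,458,.075),b(8,155,.075),b(330,25,.075))
for z in(.1,.11):print('lip',a(465,140,z),a(400,325,z))
E
```

```text
handle [0.4382 0.039 ] [0.5732 0.0292] [0.4264 0.0282] [0.5594 0.0184]
0.14 rim [0.3768 0.0952] [0.3954 0.2802] [0.6138 0.0755] side [0.4028 0.2804] [0.384  0.0956] [0.6229 0.0788] [0.6379 0.2591]
0.15 rim [0.3947 0.0979] [0.4131 0.2806] [0.6288 0.0785] side [0.3958 0.2659] [0.3772 0.0835] [0.6129 0.0669] [0.6278 0.2448]
0.16 rim [0.4126 0.1007] [0.4308 0.2811] [0.6438 0.0815] side [0.3887 0.2513] [0.3704 0.0713] [0.603 0.055] [0.6177 0.2305]
bin top [0.4002 0.5024] [0.6685 0.4794] [0.3977 0.4888] [0.6718 0.4756]
lip [0.3944 0.296 ] [0.6232 0.2764]
lip [0.4113 0.2963] [0.6374 0.2768]
```

```bash
python3 -m jog '[[0,0,-1,0,0,-0.4,1],[0,0,-1,0,0,-0.4,1],[0,0,-1,0,0,-0.4,1],[0,0,-1,0,0,-0.4,1],[0,0,-1,0,0,-0.4,1]]' 40; python3 -m jog '[[0,0,-0.1,-1,0,0,1],[0,0,0,-1,-0.5,0,1],[0,0,0,-1,-1,0,1],[0,0,0,-1,-1,0,1],[0,0,0,-1,-1,0,1]]'
```

```text
t: 0.78
tool_pos: [0.2688, 0.5639, 0.2693]
tool_rot: [-0.009, -3.141, 0.001]
contact_force: [-0.3, 0.4, 0.1]
opening: 0.0855
grip_force: 0.0
t: 1.4
tool_pos: [0.4196, 0.4578, 0.269]
tool_rot: [0.001, -3.141, 0.001]
contact_force: [-1.1, 0.2, -0.3]
opening: 0.0849
grip_force: 0.0
```

```bash
python3 -m jog '[[0,0,0,-1,-1,0,1],[0,0,0,-1,-1,0,1],[0,0,0,-1,-1,0,1],[0,0,0,0,-1,0,1],[0,0,0,0,-1,0,1]]' >/dev/null; for i in 1 2 3; do python3 -m jog '[[0,0,0,0,-1,0,1],[0,0,0,0,-1,0,1],[0,0,0,0,-1,0,1],[0,0,0,0,-1,0,1],[0,0,0,0,-1,0,1]]' >/dev/null; done;  python3 -m jog '[[0,0,0,0,-1,0,1],[0,0,0,0,-1,0,1],[0,0,0,0,-1,0,1],[0,0,0,0,-1,0,1],[0,0,0,0,0,0,1]]'
python3 - <<'E'
from h import *
snap('wrist','w1'); snap('scene','s1'); print(status.get_obs()['tool_pos'],status.get_obs()['q'])
E
```

```text
t: 4.53
tool_pos: [0.5087, -0.2624, 0.2688]
tool_rot: [-0.004, -3.141, -0.001]
contact_force: [-0.1, -0.8, -0.3]
opening: 0.0854
grip_force: 0.0
[ 0.50895991 -0.26064394  0.26909864] [-6.03677932e-01 -1.01554020e-01  1.66596665e+00  4.89254601e-04
  1.57819719e+00 -2.17444902e+00]
```

View pics/w1.png

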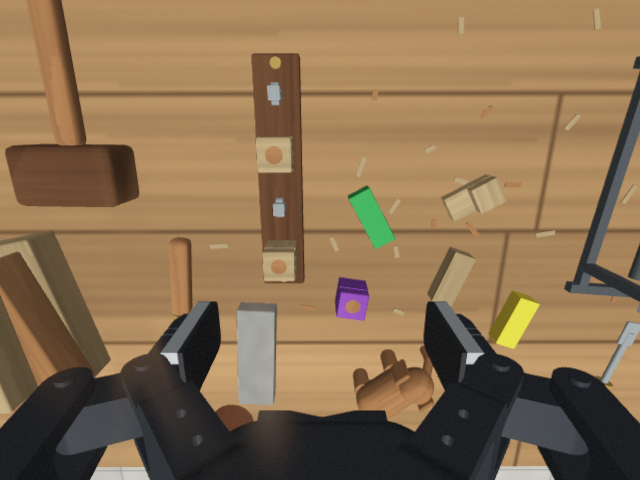

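The wrist view shows the whole rail: dots at (274,155) and (279,266), rail corners (252,55), (299,54), (304,282), the stepped offcut at (474,198), and plain offcut1 at (452,277).

```bash
python3 - <<'E'
from h import *
d=load('w1'); f=lambda u,v,z:ray(d,u,v,z)[:2].round(4)
print('cam',-cam(d)[1].T@cam(d)[2])
print('stubs',f(274,155,.061),f(279,266,.061),'studs',f(274,93,.042),f(279,208,.042),'rail',f(252,55,.016),f(299,54,.016),f(304,282,.016))
hsv=cv2.cvtColor(d['img'],cv2.COLOR_RGB2HSV)
for c in((474,198),(452,277),(274,155),(468,188),(455,290)): print(c,hsv[c[1],c[0]])
im=cv2.resize(d['img'][160:330,400:540,::-1],None,fx=4,fy=3.5,interpolation=cv2.INTER_CUBIC)
im=cv2.resize(d['img'][160:330,400:540,::-1],None,fx=3.5,fy=3.5,interpolation=cv2.INTER_CUBIC);cv2.imwrite('pics/o.png',im)
E
```

```text
cam [ 0.43271933 -0.26183495  0.43371631]
stubs [ 0.4569 -0.3111] [ 0.58   -0.3107] studs [ 0.3956 -0.3109] [ 0.5169 -0.3104] rail [ 0.3553 -0.3361] [ 0.3545 -0.2857] [ 0.6201 -0.2851]
(474, 198) [ 19  93 154]
(452, 277) [ 19  88 180]
(274, 155) [ 14 130 177]
(468, 188) [ 18  98 115]
(455, 290) [ 20  87 179]
```

View pics/o.png

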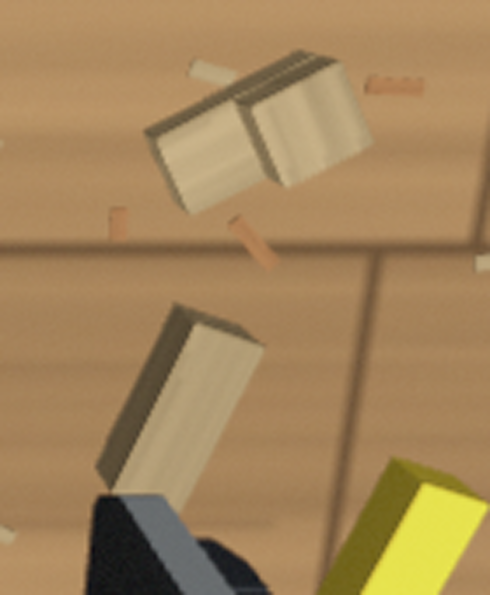

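```bash
python3 - <<'E'
from h import *
d=load('w1'); f=lambda u,v,z:ray(d,400+u/3.5,160+v/3.5,z)[:2]
P=[f(*p,.024) for p in((195,322),(265,345),(112,490))]; ax=P[2]-P[0]; ax/=np.linalg.norm(ax)
print('off1 width',np.linalg.norm(P[1]-P[0]),'ang',np.degrees(np.arctan2(ax[1],ax[0])),'c',(P[0]+P[1])/2+ax*.036)
H=[f(*p,.032) for p in((248,103),(342,62),(372,142),(285,187))]; L=[f(*p,.016) for p in((155,150),(188,213))]
c=np.mean(H,0); e=np.mean(L,0); ax=e-c; print('off2 hi',c,'lo end',e,'dist(46)',np.linalg.norm(ax),'ang',np.degrees(np.arctan2(ax[1],ax[0])),'w',np.linalg.norm(L[0]-L[1]))
g=lambda u,v,z:ray(d,u,v,z)[:2].round(3)
print('purple',g(340,291,.045),g(368,293,.045),g(366,319,.045),'green',g(352,190,.024),g(392,244,.024),'yellow',g(520,293,.024))
E
python3 -m jog '[[0,0,0,-0.8,-0.55,0,0.4],[0,0,0,-0.8,-0.55,-0,0.4],[0,0,0,-0.83,-0.55,-0,0.4],[0,0,0,0,0,1,0.4],[0,0,0,0,0,1,0.4]]'
python3 -m jog '[[0,0,0,0,0,1,0.4],[0,0,0,0,0,1,0.4],[0,0,0,0,0,1,0.4],[0,0,0,0,0,0.4,0.4],[0,0,0,0,0,0,0.4]]'
```

```text
off1 width 0.027253945099444406 ang -19.673325284385438 c [ 0.61508346 -0.09564837]
off2 hi [ 0.50499798 -0.06876591] lo end [ 0.5279648  -0.10699042] dist(46) 0.04459359346173442 ang -59.0008530688828 w 0.02633698200094913
purple [ 0.619 -0.24 ] [ 0.622 -0.206] [ 0.658 -0.207] green [ 0.5   -0.226] [ 0.566 -0.176] yellow [ 0.633 -0.008]
t: 5.25
tool_pos: [0.5828, -0.3094, 0.2092]
tool_rot: [-0.003, 3.141, -0.0]
contact_force: [-0.6, -0.2, 0.2]
opening: 0.0597
grip_force: 0.0
t: 5.88
tool_pos: [0.5818, -0.3095, 0.1069]
tool_rot: [0.002, -3.14, -0.002]
contact_force: [-0.6, 0.3, -0.2]
opening: 0.0599
grip_force: 0.0
```

```bash
python3 -m jog '[[0,0,0,0,-0.05,0.9,0.4],[0,0,0,0,0,0.9,0.4],[0,0,0,0,0,0.9,0.4],[0,0,0,0,0,0,0.4],[0,0,0,0,0,0,0]]' 
python3 -m jog '[[0,0,0,0,0,0,-0.2],[0,0,0,0,0,0,-0.4],[0,0,0,0,0,0,-0.6],[0,0,0,0,0,0,-0.6],[0,0,0,0,0,0,-0.6]]' 60
```

```text
t: 6.5
tool_pos: [0.5834, -0.3128, 0.0289]
tool_rot: [-0.001, 3.139, -0.003]
contact_force: [-0.1, 0.9, 0.3]
opening: 0.0436
grip_force: 0.0
t: 7.12
tool_pos: [0.5837, -0.3129, 0.0295]
tool_rot: [-0.001, 3.138, -0.004]
contact_force: [-0.4, 1.9, 6.6]
opening: 0.034
grip_force: 59.7
```

```bash
python3 -m jog '[[0,0,0,0,0,-0.3,-0.6],[0,0,0,0,0,-0.3,-0.6],[0,0,0,0,0,-0.3,-0.6],[0,0,0,0,0,-0.5,-0.6],[0,0,0,0,0,-0.7,-0.6]]' 
python3 -m jog '[[0,0,0,0,0,-1,-0.6],[0,0,0,0,0,-1,-0.6],[0,0,0,0,0,-1,-0.6],[0,0,0,0,0,-1,-0.6],[0,0,0,0,0,-0.5,-0.6]]'
```

```text
t: 7.75
tool_pos: [0.5819, -0.312, 0.0909]
tool_rot: [0.0, -3.141, -0.0]
contact_force: [0.3, -0.0, -0.9]
opening: 0.0341
grip_force: 63.1
t: 8.38
tool_pos: [0.5829, -0.3126, 0.2286]
tool_rot: [-0.0, 3.138, -0.004]
contact_force: [0.1, 0.5, -1.2]
opening: 0.0339
grip_force: 63.1
```

```bash
for i in 1 2 3; do python3 -m jog '[[0,0,0,0,1,0,-0.6],[0,0,0,0,1,0,-0.6],[0,0,0,0,1,0,-0.6],[0,0,0,0,1,0,-0.6],[0,0,0,0,1,0,-0.6]]'|tail -1; done;  python3 -m jog '[[0,0,0,-0.16,0.87,0,-0.6],[0,0,0,-0.16,0.87,0,-0.6],[0,0,0,-0.16,0.87,0,-0.6],[0,0,0.9,0,0,0,-0.6],[0,0,0,0,0,0.6,-0.6]]'
```

```text
grip_force: 63.1
grip_force: 63.1
grip_force: 63.1
t: 10.88
tool_pos: [0.5972, 0.2168, 0.2078]
tool_rot: [0.121, 3.136, 0.001]
contact_force: [-0.0, -0.9, -1.8]
opening: 0.0342
grip_force: 63.1
```

```bash
python3 -m jog '[[0,0,0,0,0,0.9,-0.6],[0,0,0,0,0,0.9,-0.6],[0,0,0,0,0,0.5,-0.6],[0,0,0,0,0,0.3,-0.6],[0,0,0,0,0,0,-0.6]]'; python3 - <<'E'
from h import *
snap('scene','s2')
E
```

```text
t: 11.5
tool_pos: [0.5961, 0.2161, 0.1281]
tool_rot: [-0.123, -3.138, 0.0]
contact_force: [0.2, 0.5, -1.1]
opening: 0.0339
grip_force: 63.1
```

```bash
python3 -m jog '[[0,0,0,0,0,0.12,-0.6],[0,0,0,0,0,0.1,-0.6],[0,0,0,0,0,0,-0.6]]'; python3 -m jog '[[0,0,0,0,0,0,-0.1],[0,0,0,0,0,0,0.2],[0,0,0,0,0,0,0.2],[0,0,0,0,0,-1,0.2],[0,0,0,0,0,-1,0.2]]'; python3 -m jog '[[0,0,0,0,0,-1,0.2],[0,0,-0.9,0,0,-0.6,0.2],[0,0,0,0,-1,0,0.4],[0,0,0,0,-1,0,0.4],[0,0,0,0,-1,0,0.4]]'; python3 - <<'E'
from h import *
snap('wrist','w2')
E
```

```text
t: 11.92
tool_pos: [0.5962, 0.2163, 0.1218]
tool_rot: [-0.123, -3.139, 0.0]
contact_force: [0.9, 0.0, -0.1]
opening: 0.0341
grip_force: 63.1
t: 12.55
tool_pos: [0.5959, 0.2162, 0.1821]
tool_rot: [-0.123, -3.138, 0.001]
contact_force: [0.3, -0.3, 0.5]
opening: 0.0514
grip_force: 0.0
t: 13.18
tool_pos: [0.5963, 0.1255, 0.2301]
tool_rot: [-0.001, 3.141, -0.0]
contact_force: [0.3, -0.3, 0.1]
opening: 0.0599
grip_force: 0.0
```

View pics/w2.png

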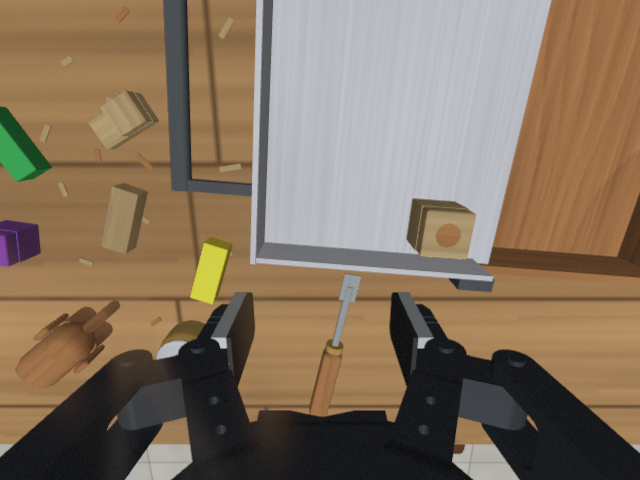

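The first stub lies in the pan at (445,230), just inside the +x wall. The rear-right rim corner is at (258,258), and the handle bar's outer end is at (175,190).

```bash
python3 - <<'E'
from h import *
d=load('w2'); f=lambda u,v,z:ray(d,u,v,z)[:2].round(4)
print('stub dot',f(448,235,.148),'rim',f(258,258,.142),f(490,277,.142),f(262,0,.142),'handle',f(178,186,.14),f(175,0,.14),'inner',f(188,182,.14),'off1',f(125,217,.024),'off2',f(128,117,.03))
E
for i in 1 2; do python3 -m jog '[[0,0,0,0.3,-1,0,0.4],[0,0,0,0.3,-1,0,0.4],[0,0,0,0.3,-1,0,0.4],[0,0,0,0.3,-1,0,0.4],[0,0,0,0.3,-1,0,0.4]]'>/dev/null; done
python3 -m jog '[[0,0,0,0.3,-1,0,0.4],[0,0,0,0.3,-1,0,0.4],[0,0,0,0.3,-1,0,0.4],[0,0,0,0.3,-1,0,0.4],[0,0,0,0.38,-0.57,0,0.4]]'
python3 -m jog '[[0,0,0,0,0,1,0.4],[0,0,0,0,0,1,0.4],[0,0,0,0,0,1,0.4],[0,0,0,0,0,1,0.4],[0,0,0,0,0,0,0.4]]'
```

```text
stub dot [0.5938 0.2185] rim [0.614 0.077] [0.6298 0.2572] [0.4429 0.0887] handle [0.5591 0.0215] [0.4423 0.0338] inner [0.5562 0.0291] off1 [ 0.6105 -0.0877] off2 [ 0.5081 -0.0645]
t: 15.1
tool_pos: [0.4587, -0.3118, 0.2299]
tool_rot: [0.001, 3.142, 0.0]
contact_force: [-0.5, 0.4, 0.3]
opening: 0.0593
grip_force: 0.0
t: 15.72
tool_pos: [0.4573, -0.309, 0.107]
tool_rot: [0.001, -3.137, -0.007]
contact_force: [0.1, 1.2, -0.5]
opening: 0.0596
grip_force: 0.0
```

```bash
python3 -m jog '[[0,0,0,0,0,0.93,0.4],[0,0,0,0,0,0.93,0.4],[0,0,0,0,0,0.93,0.4],[0,0,0,0,0,0,0.4],[0,0,0,0,0,0,0]]' 
python3 -m jog '[[0,0,0,0,0,0,-0.2],[0,0,0,0,0,0,-0.4],[0,0,0,0,0,0,-0.6],[0,0,0,0,0,0,-0.6],[0,0,0,0,0,0,-0.6]]' 60
python3 -m jog '[[0,0,0,0,0,-0.3,-0.6],[0,0,0,0,0,-0.3,-0.6],[0,0,0,0,0,-0.3,-0.6],[0,0,0,0,0,-0.5,-0.6],[0,0,0,0,0,-0.7,-0.6]]' 
python3 -m jog '[[0,0,0,0,0,-1,-0.6],[0,0,0,0,0,-1,-0.6],[0,0,0,0,0,-1,-0.6],[0,0,0,0,0,-1,-0.6],[0,0,0,0,0,-0.5,-0.6]]'
```

```text
t: 16.35
tool_pos: [0.4602, -0.3118, 0.0284]
tool_rot: [-0.001, 3.139, -0.003]
contact_force: [0.4, -0.8, -0.7]
opening: 0.0437
grip_force: 0.0
t: 16.98
tool_pos: [0.4606, -0.3122, 0.029]
tool_rot: [-0.0, 3.138, -0.004]
contact_force: [-0.4, 0.6, 7.0]
opening: 0.0342
grip_force: 60.1
t: 17.6
tool_pos: [0.4589, -0.3107, 0.0904]
tool_rot: [0.001, -3.141, -0.0]
contact_force: [-0.5, 0.3, -0.3]
opening: 0.0339
grip_force: 63.4
t: 18.23
tool_pos: [0.4597, -0.3114, 0.2277]
tool_rot: [-0.0, 3.138, -0.004]
contact_force: [-0.0, -0.1, -0.0]
opening: 0.0337
grip_force: 63.4
```

```bash
for i in 1 2 3; do python3 -m jog '[[0,0,0,0,1,0,-0.6],[0,0,0,0,1,0,-0.6],[0,0,0,0,1,0,-0.6],[0,0,0,0,1,0,-0.6],[0,0,0,0,1,0,-0.6]]'|tail -1; done;  python3 -m jog '[[0,0,0,0.3,1,0,-0.6],[0,0,0,0.3,1,0,-0.6],[0,0,0,0.3,1,0,-0.6],[0,0,0.9,0,0,0,-0.6],[0,0,0,0,0,0.6,-0.6]]'; python3 -m jog '[[0,0,0,0,0,0.9,-0.6],[0,0,0,0,0,0.9,-0.6],[0,0,0,0,0,0.7,-0.6],[0,0,0,0,0,0.3,-0.6],[0,0,0,0,0,0,-0.6]]'
```

```text
grip_force: 63.4
grip_force: 63.4
grip_force: 63.4
t: 20.72
tool_pos: [0.4325, 0.2297, 0.2071]
tool_rot: [0.12, 3.136, 0.002]
contact_force: [0.4, -0.3, 0.2]
opening: 0.034
grip_force: 63.4
t: 21.35
tool_pos: [0.4312, 0.2287, 0.1211]
tool_rot: [-0.123, -3.137, 0.001]
contact_force: [0.3, 0.0, -0.1]
opening: 0.0342
grip_force: 63.4
```

```bash
python3 -m jog '[[0,0,0,0,0,0,-0.1],[0,0,0,0,0,0,0.2],[0,0,0,0,0,0,0.2],[0,0,0,0,0,-1,0.2],[0,0,0,0,0,-1,0.2]]'; python3 -m jog '[[0,0,0,0,0,-1,0.2],[0,0,-0.9,0,0,-0.8,0.2],[0,0,0,0,-1,0,0.4],[0,0,0,-0.3,-1,0,0.4],[0,0,0,-0.3,-1,0,0.4]]'>/dev/null;  python3 -m jog '[[0,0,0,-0.3,-1,0,0.4],[0,0,0,-0.3,-1,0,0.4],[0,0,0,-0.3,-1,0,0.4],[0,0,0,-0.3,-1,0,0.4],[0,0,0,0,0,0,0.4]]'; python3 - <<'E'
from h import *
snap('wrist','w3')
E
```

```text
t: 21.98
tool_pos: [0.4317, 0.2291, 0.1829]
tool_rot: [-0.123, -3.139, 0.0]
contact_force: [1.0, -0.0, 0.5]
opening: 0.0511
grip_force: 0.0
t: 23.22
tool_pos: [0.4863, 0.0178, 0.2365]
tool_rot: [0.004, 3.141, -0.0]
contact_force: [-0.1, -0.4, 0.7]
opening: 0.0597
grip_force: 0.0
```

View pics/w3.png

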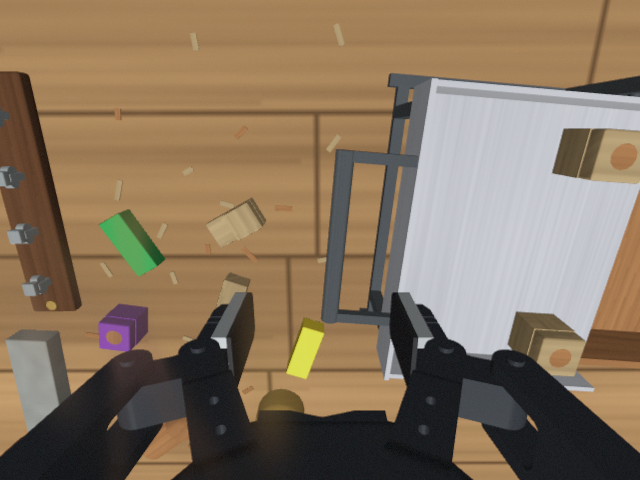

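Both stubs are in the pan and all the studs are bare. The handle bar runs from (346,155) to (331,318), and the stepped offcut is at (236,222).

```bash
cat >> h.py <<'E'
def blob(d,x,y,r=45):
    h=cv2.cvtColor(d['img'],cv2.COLOR_RGB2LAB).astype(int); 
    s=h[y-2:y+3,x-2:x+3].reshape(-1,3).mean(0)
    m=(np.abs(h[:,:,1:]-s[1:]).max(2)<7).astype(np.uint8); w=np.zeros_like(m); cv2.circle(w,(x,y),r,1,-1); m=cv2.morphologyEx(m&w,cv2.MORPH_OPEN,np.ones((3,3)))
    n,l,st,c=cv2.connectedComponentsWithStats(m); k=l[y,x]; return (l==k) if k else None,st[k],c[k]
E
python3 - <<'E'
from h import *
d=load('w3'); f=lambda u,v,z:ray(d,u,v,z)[:2].round(4)
print('handle',f(346,155,.147),f(331,318,.147))
for n,p in(('w3',(226,228)),('w2',(125,215)),('w2',(115,122))):
    D=load(n); m,st,c=blob(D,*p); 
    if m is None: print('none');continue
    cn=max(cv2.findContours(m.astype(np.uint8),0,2)[0],key=cv2.contourArea)[:,0]
    g=np.array([ray(D,*q,.02)[:2] for q in cn]).astype(np.float32); print(p,st,c,cv2.minAreaRect(g))
E
```

```text
handle [0.4272 0.0355] [0.5567 0.0255]
(226, 228) [ 182  184   89   89 6148] [225.60393624 227.38923227] ((0.5173400044441223, -0.09017254412174225), (0.10082148760557175, 0.10294592380523682), 89.81046295166016)
(125, 215) [  81  171   89   89 6297] [124.83674766 215.13816103] ((0.611266016960144, -0.08999916911125183), (0.09138955920934677, 0.10785683989524841), 40.76750946044922)
(115, 122) [  71   78   89   89 6160] [114.79155844 121.49594156] ((0.5139172673225403, -0.08386005461215973), (0.08095061779022217, 0.09637436270713806), 39.553916931152344)
```

```bash
python3 -m jog '[[0,0,0,-0.2,-1,0,0.6],[0,0,0,-0.2,-1,0,0.6],[0,0,0,-0.3,-0.9,0,0.6],[0,0,1,0,0,0,0.6],[0,0,1,0,0,0,0.6]]'>/dev/null; python3 -m jog '[[0,0,1,0,0,0,0.6],[0,0,1,0,0,0,0.6],[0,0,1,0,0,0,0.6],[0,0,1,0,0,0,0.6],[0,0,1,0,0,0,0.6]]'>/dev/null; python3 -m jog '[[0,0,1,0,0,0,0.6],[0,0,1,0,0,0.5,0.6],[0,0,1,0,0,0.8,0.6],[0,0,1,0,0,0.8,0.6],[0,0,0.8,0,0,0.8,0.6]]'; python3 -m jog '[[0,0,0,0,0,0,0.6]]'; python3 - <<'E'
from h import *
snap('wrist','w4'); o=status.get_obs();print(o['q'])
E
```

```text
t: 25.15
tool_pos: [0.507, -0.0665, 0.1487]
tool_rot: [1.548, 2.734, 0.001]
contact_force: [0.2, 0.4, 0.6]
opening: 0.0685
grip_force: 0.0
t: 25.28
tool_pos: [0.5054, -0.0663, 0.147]
tool_rot: [-1.541, -2.732, 0.001]
contact_force: [-0.2, 0.5, 0.4]
opening: 0.0682
grip_force: 0.0
[-2.76980408e-01 -1.78005622e-01  1.93606734e+00  2.71418057e-04
  1.38511129e+00 -8.20732498e-01]
```

View pics/w4.png

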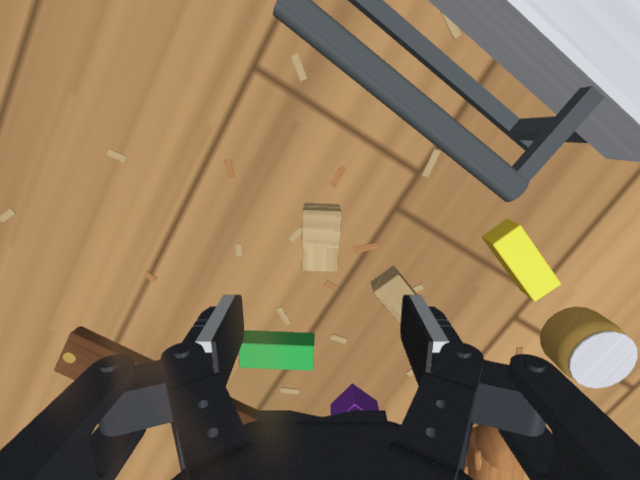

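The stepped offcut lies square to the image: its thick half spans (303,209)–(341,243) and its thin half ends at row 272. The handle bar's near end is at (513,190).

```bash
python3 - <<'E'
from h import *
d=load('w4'); o=status.get_obs(); M=R.from_rotvec(o['tool_rot']).as_matrix()
def T(u,v,z): p=ray(d,u,v,z); return p[:2].round(4),(M.T@(p-o['tool_pos'])*1000).round(1)
print('hi',T(322,226,.032),[T(*p,.032)[1][:2] for p in((303,209),(341,209),(340,243),(303,243))],'lo end',T(321,272,.016))
print('off1',T(395,268,.024),T(373,288,.024),'handle end',T(515,195,.147)[0])
E
```

```text
hi (array([ 0.5045, -0.0657]), array([  1.7,  -1. , 116.8])) [array([ 16. , -16.5]), array([16. , 14.4]), array([-13.,  14.]), array([-13., -17.])] lo end (array([ 0.5283, -0.1069]), array([-45.8,  -2. , 132.7]))
off1 (array([ 0.5804, -0.0671]), array([-38.6,  63.2, 124.7])) (array([ 0.5745, -0.0932]), array([-57.9,  44.6, 124.7])) handle end [0.5592 0.021 ]
```

```bash
python3 -m jog '[[0,0,0,-0.15,-0.03,1,0.6],[0,0,0,0,0,1,0.6],[0,0,0,0,0,1,0.6],[0,0,0,0,0,1,0.6],[0,0,0,0,0,0.5,0.6]]' >/dev/null; python3 -m jog '[[0,0,0,0,0,0,0.6],[0,0,0,0,0,0.2,0.3],[0,0,0,0,0,0,0],[0,0,0,0,0,0,-0.2],[0,0,0,0,0,0,-0.4]]' ; python3 -m jog '[[0,0,0,0,0,0,-0.6],[0,0,0,0,0,0,-0.6],[0,0,0,0,0,0,-0.6],[0,0,0,0,0,-0.5,-0.6],[0,0,0,0,0,-1,-0.6]]' 60
```

```text
t: 26.58
tool_pos: [0.5113, -0.0726, 0.0119]
tool_rot: [1.545, 2.73, 0.003]
contact_force: [-1.3, 2.1, 10.9]
opening: 0.0258
grip_force: 4.1
t: 27.2
tool_pos: [0.5071, -0.0718, 0.0528]
tool_rot: [-1.545, -2.732, 0.001]
contact_force: [-0.7, 0.6, 0.4]
opening: 0.0172
grip_force: 0.0
```

```bash
python3 -m jog '[[0,0,0,0,0,-1,0.6],[0,0,0,0,0,-1,0.6],[0,0,0,0,0,-1,0.6],[0,0,0,0,0,0,0.6],[0,0,0,0,0,0,0.6]]' ; python3 - <<'E'
from h import *
d=snap('wrist','w5')
im=cv2.resize(d['img'][170:310,240:420,::-1],None,fx=4,fy=4,interpolation=cv2.INTER_CUBIC);cv2.imwrite('pics/w5c.png',im)
E
```

```text
t: 27.82
tool_pos: [0.5079, -0.072, 0.1423]
tool_rot: [-1.546, -2.733, 0.001]
contact_force: [-0.6, 0.6, -0.6]
opening: 0.0684
grip_force: 0.0
```

View pics/w5c.png

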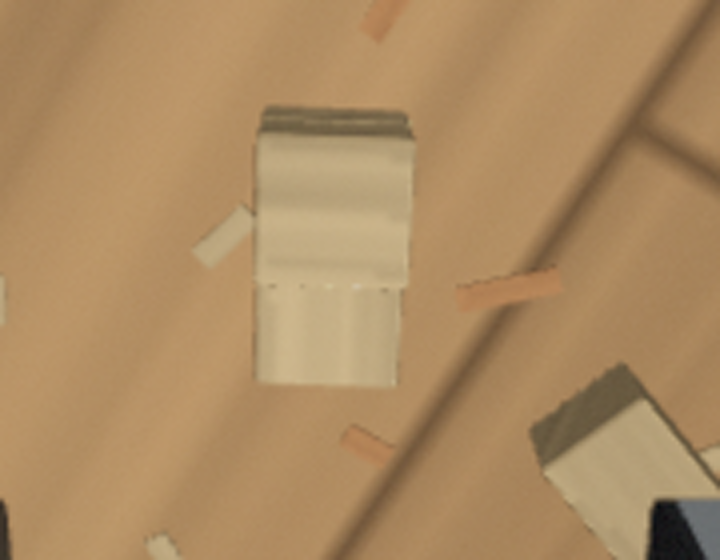

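The stepped offcut is still on the bench, with its thick half at crop (257,133)–(412,285). The fingers closed too high on it, so I'll go lower and centre on the thick half.

```bash
python3 - <<'E'
from h import *
d=load('w5'); o=status.get_obs(); M=R.from_rotvec(o['tool_rot']).as_matrix()
def T(u,v,z): p=ray(d,240+u/4,170+v/4,z); return p[:2].round(4),(M.T@(p-o['tool_pos'])*1000).round(1)
print([T(*p,.032) for p in((257,135),(413,135),(408,285),(257,285))],T(328,384,.016))
E
```

```text
[(array([ 0.4852, -0.0621]), array([ 19.7, -13.9, 109.7])), (array([ 0.5118, -0.0461]), array([ 19.7,  17.2, 109.7])), (array([ 0.5275, -0.0732]), array([-11.6,  16.7, 109.6])), (array([ 0.5009, -0.0892]), array([-11.6, -14.4, 109.6]))] (array([ 0.5279, -0.1058]), array([-39.8,   0.2, 125.6]))
```

```bash
python3 -m jog '[[0,0,0,0.1,0.05,1,0.6],[0,0,0,0,0,1,0.6],[0,0,0,0,0,1,0.6],[0,0,0,0,0,1,0.6],[0,0,0,0,0,0.4,0.3]]' >/dev/null; python3 -m jog '[[0,0,0,0,0,0.15,0.1],[0,0,0,0,0,0,0.1],[0,0,0,0,0,0,0.1],[0,0,0,0,0,0,0.1]]' 
```

```text
t: 29.0
tool_pos: [0.509, -0.069, 0.0077]
tool_rot: [1.546, 2.733, 0.001]
contact_force: [0.1, 0.1, -0.5]
opening: 0.0471
grip_force: 0.0
```

```bash
python3 -m jog '[[0,0,0,0,0,0,-0.1],[0,0,0,0,0,0,-0.25],[0,0,0,0,0,0,-0.4],[0,0,0,0,0,0,-0.4],[0,0,0,0,0,0,-0.4]]' 40
```

```text
t: 29.62
tool_pos: [0.5086, -0.0689, 0.0074]
tool_rot: [1.546, 2.734, 0.0]
contact_force: [-2.2, 0.9, 6.3]
opening: 0.0297
grip_force: 39.2
```

```bash
python3 -m jog '[[0,0,0,0,0,0,-0.7],[0,0,0,0,0,-0.3,-0.7],[0,0,0,0,0,-0.7,-0.7],[0,0,0,0,0,-1,-0.7],[0,0,0,0,0,-1,-0.7]]' 70;python3 -m jog '[[0,0,0,0,0,-1,-0.7],[0,0,0,0,0,-1,-0.7],[0,0,0,0,0,-1,-0.7],[0,0,0,0,0,-1,-0.7],[0,0,0,0,0,-0.5,-0.7]]'
```

```text
t: 30.25
tool_pos: [0.5079, -0.0686, 0.0973]
tool_rot: [-1.546, -2.734, 0.0]
contact_force: [0.5, 0.6, 0.4]
opening: 0.0282
grip_force: 68.8
t: 30.88
tool_pos: [0.5088, -0.0689, 0.2337]
tool_rot: [1.545, 2.732, 0.001]
contact_force: [-0.3, 0.0, -0.8]
opening: 0.0281
grip_force: 68.8
```

```bash
for i in 1 2; do python3 -m jog '[[0,0,-1,0,0,0,-0.7],[0,0,-1,0,0,0,-0.7],[0,0,-1,0,0,0,-0.7],[0,0,-1,0,0,0,-0.7],[0,0,-1,0,0,0,-0.7]]'|tail -1; done; python3 -m jog '[[0,0,-1,0,0,0,-0.7],[0,0,-0.8,0,0,0,-0.7],[0,0,0,0.25,1,0,-0.7],[0,0,0,0.25,1,0,-0.7],[0,0,0,0.25,1,0,-0.7]]'; python3 -m jog '[[0,0,0,0.25,1,0,-0.7],[0,0,0,0.25,1,0,-0.7],[0,0,0,0.25,1,0,-0.7],[0,0,0,0.25,1,0,-0.7],[0,0,0.9,0,0,0,-0.7]]'
```

```text
grip_force: 68.8
grip_force: 68.8
t: 32.75
tool_pos: [0.485, 0.0221, 0.2306]
tool_rot: [-0.0, -3.14, -0.0]
contact_force: [0.4, -0.1, 0.2]
opening: 0.0281
grip_force: 68.8
t: 33.38
tool_pos: [0.4547, 0.1428, 0.2307]
tool_rot: [-0.121, -3.138, -0.0]
contact_force: [-0.4, -0.1, -0.4]
opening: 0.0284
grip_force: 68.9
```

```bash
python3 -m jog '[[0,0,0,0,0,1,-0.7],[0,0,0,0,0,1,-0.7],[0,0,0,0,0,1,-0.7],[0,0,0,0,0,0.6,-0.7],[0,0,0,0,0,0.2,-0.7]]'; python3 -m jog '[[0,0,0,0,0,0.1,-0.7],[0,0,0,0,0,0,-0.3],[0,0,0,0,0,0,0],[0,0,0,0,0,0,0.2],[0,0,0,0,0,0,0.2]]'; python3 -m jog '[[0,0,0,0,0,-1,0.2],[0,0,0,0,0,-1,0.2],[0,0,0,0,0,-1,0.2],[0,0,-0.9,0,0,-1,0.2],[0,0,0,0,-1,0,0.2]]'
```

```text
t: 34.0
tool_pos: [0.4548, 0.141, 0.1162]
tool_rot: [-0.123, -3.137, 0.001]
contact_force: [-0.9, 0.8, -0.1]
opening: 0.0281
grip_force: 68.9
t: 34.62
tool_pos: [0.4559, 0.1412, 0.1151]
tool_rot: [0.123, 3.138, 0.0]
contact_force: [0.3, 0.6, -0.5]
opening: 0.0511
grip_force: 0.0
t: 35.25
tool_pos: [0.4573, 0.112, 0.2384]
tool_rot: [-0.006, 3.135, 0.001]
contact_force: [-0.1, -0.2, -0.6]
opening: 0.0509
grip_force: 0.0
```

```bash
python3 -m jog '[[0,0,0,-1,-1,0,0.2],[0,0,0,-1,-1,0,0.2],[0,0,0,-1,-1,0,0.2],[0,0,0,-1,-1,0,0.2],[0,0,0,-1,-1,0,0.2]]'>/dev/null;python3 -m jog '[[0,0,0,-1,-1,0,0.3],[0,0,0,-0.7,-0.9,0,0.3],[0,0,0,0,0,0,0.3]]'; cat >> h.py <<'E'
def pale(d,z,lo=60,hi=112):
    g=cv2.cvtColor(cv2.GaussianBlur(d['img'],(3,3),0),cv2.COLOR_RGB2HSV); m=((g[:,:,1]>lo)&(g[:,:,1]<hi)&(g[:,:,0]>14)&(g[:,:,0]<24)&(g[:,:,2]>70)).astype(np.uint8)
    m=cv2.morphologyEx(m,cv2.MORPH_OPEN,np.ones((5,5)))
    for c in cv2.findContours(m,0,2)[0]:
        if cv2.contourArea(c)>400:
            P=np.array([ray(d,*q,z)[:2] for q in c[:,0]]).astype(np.float32); x,y,w,h=cv2.boundingRect(c); (cx,cy),s,a=cv2.minAreaRect(P)
            print((x,y,w,h),'c',round(cx,4),round(cy,4),'size',np.round(s,4),'ang',round(a,1))
E
python3 - <<'E'
from h import *
d=snap('wrist','w6'); print(status.get_obs()['tool_pos']); pale(d,.024); print('w5');pale(load('w5'),.024)
E
```

```text
t: 36.25
tool_pos: [0.6574, -0.0975, 0.234]
tool_rot: [-0.003, -3.141, -0.0]
contact_force: [-0.3, 0.4, 0.8]
opening: 0.0555
grip_force: 0.0
[ 0.6568055  -0.09629119  0.23413672]
(390, 273, 132, 22) c 0.7523 0.0579 size [0.1527 0.0266] ang 89.8
(531, 272, 109, 24) c 0.7527 0.2103 size [0.1298 0.0292] ang 89.8
(298, 263, 55, 49) c 0.7569 -0.0937 size [0.0627 0.0613] ang 89.8
(0, 199, 256, 153) c 0.7494 -0.3281 size [0.1788 0.3166] ang 12.5
(301, 126, 47, 74) c 0.616 -0.0924 size [0.0363 0.0735] ang 70.2
w5
(523, 328, 34, 36) c 0.7403 -0.0697 size [0.0198 0.0511] ang 64.3
(373, 262, 53, 53) c 0.5917 -0.0858 size [0.0401 0.0441] ang 83.0
(601, 261, 39, 46) c 0.7607 0.0178 size [0.0147 0.0474] ang 5.9
(571, 224, 69, 78) c 0.7384 0.0241 size [0.0261 0.0822] ang 3.3
(289, 196, 56, 72) c 0.5062 -0.0796 size [0.0452 0.0622] ang 27.0
```

```bash
python3 - <<'E'
from h import *
d=load('w6'); f=lambda u,v,z:ray(d,u,v,z)[:2].round(3)
g=cv2.cvtColor(d['img'],cv2.COLOR_RGB2HSV); m=((g[:,:,0]<14)&(g[:,:,1]>140)&(g[:,:,2]>60)).astype(np.uint8); m=cv2.morphologyEx(m,cv2.MORPH_OPEN,np.ones((7,7)))
for c in cv2.findContours(m,0,2)[0]:
    if cv2.contourArea(c)>300:
        x,y,w,h=cv2.boundingRect(c); print((x,y,w,h),f(x,y,.07),f(x+w,y,.07))
A=load('scene0'); a=lambda u,v,z:ray(A,210+u/4,195+v/4,z)[:2].round(3)
print('eleph head top',a(225,365,.085),'trunk',a(275,445,.02), 'back',a(110,410,.075))
E
```

```text
(4, 388, 40, 41) [ 0.858 -0.456] [ 0.858 -0.411]
(74, 349, 27, 33) [ 0.808 -0.367] [ 0.808 -0.337]
eleph head top [ 0.737 -0.145] trunk [ 0.727 -0.12 ] back [ 0.786 -0.202]
```

```bash
python3 -m jog '[[0,0,0,0.7,0.04,0,0.4],[0,0,1,0.67,0,0,0.4],[0,0,1,0,0,0,0.4],[0,0,1,0,0,0.5,0.4],[0,0,0.94,0,0,1,0.4]]'>/dev/null;python3 -m jog '[[0,0,0,0,0,1,0.4],[0,0,0,0,0,1,0.4],[0,0,0,0,0,1,0.4],[0,0,0,0,0,1,0.4],[0,0,0,0,0,0,0.4]]'; python3 -m jog '[[0,0,0,0,0,0.8,0.4],[0,0,0,0,0,0.5,0.4],[0,0,0,0,0,0.2,0.4],[0,0,0,0,0,0,0.4],[0,0,0,0,0,0,0.1]]'; 
```

```text
t: 37.55
tool_pos: [0.6128, -0.0929, 0.0668]
tool_rot: [-0.534, -3.089, -0.001]
contact_force: [-0.8, -0.2, -0.3]
opening: 0.0599
grip_force: 0.0
t: 38.17
tool_pos: [0.6164, -0.0947, 0.0257]
tool_rot: [0.537, 3.094, -0.0]
contact_force: [-0.3, -0.2, -0.1]
opening: 0.0473
grip_force: 0.0
```

```bash
python3 -m jog '[[0,0,0,0,0,0.4,0.2],[0,0,0,0,0,0.25,0.2],[0,0,0,0,0,0,0.2],[0,0,0,0,0,0,0]]'; python3 -m jog '[[0,0,0,0,0,0,-0.2],[0,0,0,0,0,0,-0.35],[0,0,0,0,0,0,-0.5],[0,0,0,0,0,0,-0.5],[0,0,0,0,0,0,-0.5]]' 40
```

```text
t: 38.67
tool_pos: [0.6157, -0.0946, 0.0051]
tool_rot: [-0.537, -3.095, -0.0]
contact_force: [0.1, -0.1, 0.2]
opening: 0.0424
grip_force: 0.0
t: 39.3
tool_pos: [0.6157, -0.0946, 0.0052]
tool_rot: [0.537, 3.095, -0.0]
contact_force: [0.1, -0.6, 0.1]
opening: 0.0213
grip_force: 0.0
```

```bash
python3 -m jog '[[0,0,0,0,0,0,0.4],[0,0,0,0,0,0,0.4],[0,0,0,0,0,-1,0.4],[0,0,0,0,0,-1,0.4],[0,0,0,0,0,-1,0.4]]'; python3 -m jog '[[0,0,0,0,0,-1,0.4],[0,0,0,0,0,-1,0.4],[0,0,0,0,0,-1,0.4],[0,0,0,-1,0,-1,0.4],[0,0,0,-0.5,0,0,0.4]]'; python3 - <<'E'
from h import *
d=snap('wrist','w7'); print(status.get_obs()['tool_pos'])
a=cv2.resize(load('w6')['img'],None,fx=.6,fy=.6);b=cv2.resize(d['img'],None,fx=.6,fy=.6)
cv2.imwrite('pics/cmp.png',np.hstack([a,b])[:,:,::-1]); pale(d,.024)
E
```

```text
t: 39.92
tool_pos: [0.6155, -0.0946, 0.096]
tool_rot: [-0.537, -3.095, -0.0]
contact_force: [0.1, 0.5, -0.3]
opening: 0.0601
grip_force: 0.0
t: 40.55
tool_pos: [0.6605, -0.1105, 0.2189]
tool_rot: [0.536, 3.089, -0.001]
contact_force: [1.3, 0.9, -0.3]
opening: 0.0597
grip_force: 0.0
[ 0.66036479 -0.11078451  0.21610492]
(0, 346, 86, 68) c 0.7485 -0.5189 size [0.0651 0.137 ] ang 0.5
(79, 292, 55, 79) c 0.7145 -0.4078 size [0.0619 0.0963] ang 86.9
(173, 291, 61, 51) c 0.7391 -0.2772 size [0.0789 0.0456] ang 89.9
(254, 282, 31, 42) c 0.7472 -0.2059 size [0.0333 0.0535] ang 65.5
(334, 262, 54, 33) c 0.7531 -0.0978 size [0.0592 0.0363] ang 73.5
(429, 208, 143, 52) c 0.7496 0.0576 size [0.0222 0.152 ] ang 1.9
(306, 120, 37, 75) c 0.6162 -0.092 size [0.036  0.0727] ang 69.5
```

```bash
python3 -m jog '[[0,0,0,1,0,0,0.4],[0,0,0,0.5,0,0,0.4],[0,0,0,0,0,1,0.4],[0,0,0,0,0,1,0.4],[0,0,0,0,0,1,0.4]]'>/dev/null; python3 -m jog '[[0,0,0,0,0,1,0.4],[0,0,0,0,0,1,0.4],[0,0,0,0,0,1,0.4],[0,0,0,0,0,0.7,0.1],[0,0,0,0,0,0.2,0]]'; python3 -m jog '[[0,0,0,0,0,0.1,0],[0,0,0,0,0,0.07,0],[0,0,0,0,0,0,0]]'
```

```text
t: 41.85
tool_pos: [0.614, -0.0941, 0.006]
tool_rot: [-0.536, -3.092, -0.001]
contact_force: [-0.1, 0.3, 0.5]
opening: 0.0426
grip_force: 0.0
t: 42.22
tool_pos: [0.6163, -0.0948, 0.004]
tool_rot: [0.537, 3.094, -0.0]
contact_force: [0.2, -0.2, 0.3]
opening: 0.0426
grip_force: 0.0
```

```bash
for i in 1 2 3; do python3 -m jog '[[0,0,0,0,0,0.07,0],[0,0,0,0,0,0,0]]' | egrep 'tool_pos|contact'; done
```

```text
tool_pos: [0.6156, -0.0946, 0.001]
contact_force: [0.6, -1.1, -0.6]
tool_pos: [0.6154, -0.0945, -0.0014]
contact_force: [-0.0, -0.3, 0.2]
tool_pos: [0.6154, -0.0945, -0.0035]
contact_force: [0.1, 0.3, -0.7]
```

```bash
python3 -m jog '[[0,0,0,0,0,0,-0.1],[0,0,0,0,0,0,-0.25],[0,0,0,0,0,0,-0.4],[0,0,0,0,0,0,-0.4],[0,0,0,0,0,0,-0.4]]' 40
```

```text
t: 43.6
tool_pos: [0.6159, -0.0946, -0.0029]
tool_rot: [0.537, 3.095, -0.0]
contact_force: [-0.6, 0.3, 1.7]
opening: 0.0263
grip_force: 38.6
```

```bash
python3 -m jog '[[0,0,0,0,0,0,-0.7],[0,0,0,0,0,-0.3,-0.7],[0,0,0,0,0,-0.7,-0.7],[0,0,0,0,0,-1,-0.7],[0,0,0,0,0,-1,-0.7]]' 70;python3 -m jog '[[0,0,0,0,0,-1,-0.7],[0,0,0,0,0,-1,-0.7],[0,0,0,0,0,-1,-0.7],[0,0,0,0,0,-1,-0.7],[0,0,0,0,0,-1,-0.7]]'
```

```text
t: 44.22
tool_pos: [0.6159, -0.0946, 0.089]
tool_rot: [0.537, 3.094, -0.0]
contact_force: [-0.1, -0.8, -0.4]
opening: 0.0251
grip_force: 68.9
t: 44.85
tool_pos: [0.6156, -0.0945, 0.2394]
tool_rot: [0.537, 3.094, -0.0]
contact_force: [0.7, 0.6, -0.2]
opening: 0.0251
grip_force: 68.9
```

```bash
python3 -m jog '[[0,0,-1,0,0,0,-0.7],[0,0,-1,0,0,0,-0.7],[0,0,-1,0,0,0,-0.7],[0,0,-0.94,0,0,0,-0.7],[0,0,0,0.27,1,0,-0.7]]'|tail -1; python3 -m jog '[[0,0,0,0.27,1,0,-0.7],[0,0,0,0.27,1,0,-0.7],[0,0,0,0.27,1,0,-0.7],[0,0,0,0.27,1,0,-0.7],[0,0,0,0.27,1,0,-0.7]]';  python3 -m jog '[[0,0,0,0.27,1,0,-0.7],[0,0,0,0.1,0.45,0,-0.7],[0,0,0.9,0,0,0,-0.7],[0,0,0,0,0,1,-0.7],[0,0,0,0,0,0.8,-0.7]]'; python3 -m jog '[[0,0,0,0,0,0.8,-0.7],[0,0,0,0,0,0.8,-0.7],[0,0,0,0,0,0.6,-0.7],[0,0,0,0,0,0.2,-0.7],[0,0,0,0,0,0,-0.7]]'
```

```text
grip_force: 68.9
t: 46.1
tool_pos: [0.5666, 0.0864, 0.2384]
tool_rot: [-0.0, 3.14, 0.0]
contact_force: [0.5, -0.1, 0.6]
opening: 0.0253
grip_force: 68.9
t: 46.72
tool_pos: [0.5562, 0.1284, 0.1829]
tool_rot: [0.124, 3.138, -0.001]
contact_force: [-0.1, -0.1, -0.5]
opening: 0.0251
grip_force: 68.9
t: 47.35
tool_pos: [0.5561, 0.1288, 0.111]
tool_rot: [0.123, 3.139, -0.0]
contact_force: [-0.3, 0.0, 0.4]
opening: 0.0251
grip_force: 68.9
```

```bash
python3 -m jog '[[0,0,0,0,0,0.1,-0.7],[0,0,0,0,0,0,-0.3],[0,0,0,0,0,0,0],[0,0,0,0,0,0,0.2],[0,0,0,0,0,0,0.2]]'; python3 -m jog '[[0,0,0,0,0,-1,0.2],[0,0,0,0,0,-1,0.2],[0,0,0,0,0,-1,0.2],[0,0,0,0,0,-1,0.2],[0,0,0,0,-1,-0.5,0.2]]';python3 -m jog '[[0,0,0,0,-1,0,0.2],[0,0,0,0,-1,0,0.2],[0,0,0,0,0,0,0.2]]'; python3 - <<'E'
from h import *
d=snap('wrist','w8'); s=snap('scene','s8')
a=cv2.resize(d['img'][:300],(480,225)); b=cv2.resize(s['img'][200:350,340:540],(300,225)); cv2.imwrite('pics/fin.png',np.hstack([a,b])[:,:,::-1])
E
```

```text
t: 47.98
tool_pos: [0.556, 0.1289, 0.1079]
tool_rot: [0.123, 3.139, 0.0]
contact_force: [-0.2, 0.5, -0.4]
opening: 0.051
grip_force: 0.0
t: 48.6
tool_pos: [0.5543, 0.0999, 0.2453]
tool_rot: [0.119, 3.136, 0.001]
contact_force: [0.8, -0.9, 0.1]
opening: 0.051
grip_force: 0.0
t: 48.98
tool_pos: [0.5488, 0.0378, 0.2429]
tool_rot: [0.127, 3.139, -0.0]
contact_force: [0.3, 0.6, -0.3]
opening: 0.0509
grip_force: 0.0
```

View pics/fin.png

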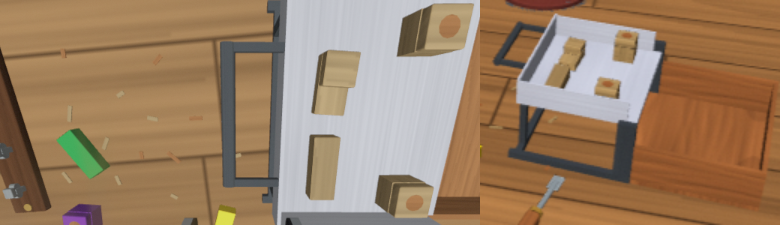

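All four pieces lie in the pan. The handle bar is square to the tool, running from (228,42) to (230,185) at 0.75 scale.

```bash
python3 - <<'E'
from h import *
d=load('w8'); o=status.get_obs(); M=R.from_rotvec(o['tool_rot']).as_matrix(); im=d['img'][150].mean(1); print(im[285:325].astype(int))
for u,v in((304,60),(306.5,243),(305,150)):
    p=ray(d,u,v,.145); print(p.round(4),(M.T@(p-o['tool_pos'])*1000).round(1))
print(o['tool_pos'])
E
```

```text
[130 130 130 131 131 132 123 113 101  76  67  76  86  90  86  85  88  86
  87  89  87  88  89  87  85  85  74  67  68 123 134 134 132 133 133 134
 135 134 134 135]
[0.4269 0.0361 0.145 ] [121.3 -12.9  97.8]
[0.5566 0.0255 0.145 ] [ -8.8 -13.3  97.8]
[0.4858 0.0311 0.145 ] [ 62.2 -13.3  97.8]
[0.54888686 0.0393854  0.24279792]
```

```bash
python3 -m jog '[[0,0,0,0.95,-0.25,0,0.1],[0,0,0,0.92,-0.2,0,0.1],[0,0,0,0,0,1,0.1],[0,0,0,0,0,1,0.1],[0,0,0,0,0,0,0.1]]'; python3 -m jog '[[0,0,0,0,0,1,0.1],[0,0,0,0,0,0.7,0.1],[0,0,0,0,0,0.5,0.1],[0,0,0,0,0,0,0.1],[0,0,0,0,0,0,0.1]]'
```

```text
t: 49.7
tool_pos: [0.49, 0.0312, 0.18]
tool_rot: [-0.121, -3.134, -0.001]
contact_force: [-0.6, -0.2, -0.2]
opening: 0.0469
grip_force: 0.0
t: 50.32
tool_pos: [0.4928, 0.0302, 0.1181]
tool_rot: [0.123, 3.137, -0.0]
contact_force: [0.4, 0.1, 0.4]
opening: 0.0471
grip_force: 0.0
```

```bash
python3 -m jog '[[0,0,0,0,0,0,-0.2],[0,0,0,0,0,0,-0.5],[0,0,0,0,0,0,-0.8],[0,0,0,0,0,0,-0.9],[0,0,0,0,0,0,-0.9]]' 60
python3 -c "
import numpy as np
p=None
for a in range(0,54,4):
    t=np.radians(a);q=np.array([-242*np.cos(t)+40*np.sin(t),242*np.sin(t)+40*np.cos(t)])
    if p is not None: print(a,q.round(0),((q-p)/30).round(2))
    p=q
t=np.radians(50);print(-242*np.cos(t)+40*np.sin(t)+242,242*np.sin(t)+40*np.cos(t)-40)
"
```

```text
t: 50.95
tool_pos: [0.4922, 0.0293, 0.1177]
tool_rot: [0.123, 3.139, -0.003]
contact_force: [-3.0, -3.9, 5.3]
opening: 0.0106
grip_force: 58.8
4 [-239.   57.] [0.11 0.56]
8 [-234.   73.] [0.15 0.55]
12 [-228.   89.] [0.19 0.54]
16 [-222.  105.] [0.23 0.52]
20 [-214.  120.] [0.26 0.51]
24 [-205.  135.] [0.3  0.49]
28 [-195.  149.] [0.33 0.47]
32 [-184.  162.] [0.36 0.44]
36 [-172.  175.] [0.39 0.41]
40 [-160.  186.] [0.42 0.39]
44 [-146.  197.] [0.45 0.36]
48 [-132.  207.] [0.47 0.32]
52 [-117.  215.] [0.49 0.29]
117.08717618061661 171.09425962225424
```

```bash
python3 -m jog '[[0,0,0,0,0.11,-0.56,-0.9],[0,0,0,0,0.15,-0.55,-0.9],[0,0,0,0,0.19,-0.54,-0.9],[0,0,0,0,0.23,-0.52,-0.9],[0,0,0,0,0,0,-0.9]]' ; python3 -m jog '[[0,0,0,0,0.26,-0.51,-0.9],[0,0,0,0,0.15,-0.25,-0.9],[0,0,0,0,0.15,-0.24,-0.9],[0,0,0,0,0.16,-0.24,-0.9],[0,0,0,0,0.17,-0.23,-0.9]]'
```

```text
t: 51.58
tool_pos: [0.4937, 0.0489, 0.1831]
tool_rot: [0.123, 3.138, -0.007]
contact_force: [-1.6, -9.2, 2.2]
opening: 0.0095
grip_force: 58.0
t: 52.2
tool_pos: [0.496, 0.0744, 0.2268]
tool_rot: [0.125, 3.138, -0.01]
contact_force: [-0.5, -11.2, 3.8]
opening: 0.009
grip_force: 56.2
```

```bash
cat >> h.py <<'E'
def panang(d):
    # bright bluish pan: extremes in scene; compare with predicted rear rim corners
    g=d['img'].astype(int); m=((g[:,:,2]>=g[:,:,0])&(g.min(2)>120)).astype(np.uint8); m[:,:345]=0; m[:190]=m[:190]; 
    n,l,st,c=cv2.connectedComponentsWithStats(m); k=1+np.argmax(st[1:,4]); ys,xs=np.where(l==k)
    print('box',st[k],'top px',xs[ys.argmin()],ys.min(),'left px',xs.min(),ys[xs.argmin()])
    u=np.array([.997,-.078]);v=np.array([.078,.997]);h=np.array([.511,.270])
    for a in(0,20,25,30,40,50):
        t=np.radians(a);y,z=-.191,.042; Y=y*np.cos(t)+z*np.sin(t);Z=-y*np.sin(t)+z*np.cos(t)+.1
        print(a,[proj(d,[*(h+s*.119*u+Y*v),Z]).round(0) for s in(-1,1)])
E
python3 - <<'E'
from h import *
print('lvl');panang(load('s8')); print('now');panang(snap('scene','s9'))
E
```

```text
lvl
box [ 365  209   96   73 3813] top px 390 209 left px 365 252
0 [array([388., 209.]), array([363., 253.])]
20 [array([399., 191.]), array([374., 233.])]
25 [array([402., 186.]), array([379., 229.])]
30 [array([407., 183.]), array([383., 225.])]
40 [array([417., 176.]), array([394., 218.])]
50 [array([428., 172.]), array([407., 213.])]
now
box [ 374  186   90   96 3820] top px 406 186 left px 374 240
0 [array([388., 209.]), array([363., 253.])]
20 [array([399., 191.]), array([374., 233.])]
25 [array([402., 186.]), array([379., 229.])]
30 [array([407., 183.]), array([383., 225.])]
40 [array([417., 176.]), array([394., 218.])]
50 [array([428., 172.]), array([407., 213.])]
```

```bash
python3 -m jog '[[0,0,0,0,0,0,-1],[0,0,0,0,0,0,-1]]' 110; python3 - <<'E'
from h import *
panang(snap('scene','s10'))
E
python3 -m jog '[[0,0,0,0,0.1,-0.25,-1],[0,0,0,0,0.1,-0.25,-1],[0,0,0,0,0.12,-0.25,-1],[0,0,0,0,0.12,-0.25,-1],[0,0,0,0,0,0,-1]]'; python3 - <<'E'
from h import *
panang(snap('scene','s10'))
E
```

```text
t: 52.5
tool_pos: [0.496, 0.0744, 0.2271]
tool_rot: [0.125, 3.138, -0.01]
contact_force: [-1.6, -10.5, 4.7]
opening: 0.0054
grip_force: 101.0
box [ 374  186   90   96 3823] top px 406 186 left px 374 240
0 [array([388., 209.]), array([363., 253.])]
20 [array([399., 191.]), array([374., 233.])]
25 [array([402., 186.]), array([379., 229.])]
30 [array([407., 183.]), array([383., 225.])]
40 [array([417., 176.]), array([394., 218.])]
50 [array([428., 172.]), array([407., 213.])]
t: 53.18
tool_pos: [0.4969, 0.0907, 0.2568]
tool_rot: [0.122, 3.138, 0.001]
contact_force: [0.2, 0.2, 0.6]
opening: 0.0001
grip_force: 0.0
box [ 365  209   96   73 3804] top px 390 209 left px 365 252
0 [array([388., 209.]), array([363., 253.])]
20 [array([399., 191.]), array([374., 233.])]
25 [array([402., 186.]), array([379., 229.])]
30 [array([407., 183.]), array([383., 225.])]
40 [array([417., 176.]), array([394., 218.])]
50 [array([428., 172.]), array([407., 213.])]
```

```bash
python3 -m jog '[[0,0,0,0,-1,0,0.1],[0,0,0,0,-1,0,0.1],[0,0,0,0,0,1,0.1],[0,0,0,0,0,1,0.1],[0,0,0,0,0,0,0.1]]' 100; python3 - <<'E'
from h import *
d=snap('wrist','w11'); pale(d,.12); o=status.get_obs(); M=R.from_rotvec(o['tool_rot']).as_matrix(); print(o['tool_pos'])
for p in([.4269,.0361,.14],[.5566,.0255,.14]): print((M.T@(np.array(p)-o['tool_pos'])*1000).round(1))
r=d['img'][150].mean(1).astype(int); i=np.where(r<95)[0]; print(i[(i>200)&(i<420)])
E
```

```text
t: 53.85
tool_pos: [0.4898, 0.0305, 0.1927]
tool_rot: [-0.123, -3.133, -0.001]
contact_force: [-0.5, 0.9, 0.1]
opening: 0.0466
grip_force: 0.0
(535, 322, 94, 74) c 0.6027 0.2279 size [0.0758 0.0673] ang 85.5
(449, 266, 57, 89) c 0.5536 0.1429 size [0.0367 0.074 ] ang 85.2
(463, 156, 82, 88) c 0.47 0.1565 size [0.0466 0.0589] ang 81.7
(575, 98, 65, 64) c 0.4286 0.2247 size [0.0442 0.039 ] ang 85.6
[0.49106174 0.03045564 0.19489726]
[64.3  0.6 55.1]
[-65.9   0.2  54.7]
[297 298 299 300 309 310 311 312 313 314 315 316 317 318 319 320 321 322
 323 324 325 326 327 328 329 330 331 332 333 334 335 336 337 338 339 340
 341 342 343 344 345 346 347 348 349 350 351 352 353 354 355 356 357 358
 359 360 361 362 363 364 365 366 367 368 369 370 371 372 373 374 375 376
 377 378 379 380 381 382 383 384 385 386 387 388 389 390 391 392 393 394
 395 396 397 398 399 400 401 402 403 404 405 406 407 408]
```

```bash
python3 -m jog '[[0,0,0,0,0,1,0.1],[0,0,0,0,0,1,0.1],[0,0,0,0,0,0.8,0.1],[0,0,0,0,0,0.4,0.1],[0,0,0,0,0,0,0.1]]'; python3 -m jog '[[0,0,0,0,0,0,-0.2],[0,0,0,0,0,0,-0.4],[0,0,0,0,0,0,-0.6],[0,0,0,0,0,0,-0.8],[0,0,0,0,0,0,-0.9]]' 80; python3 -m jog '[[0,0,0,0,0.05,-0.28,-0.9],[0,0,0,0,0.06,-0.28,-0.9],[0,0,0,0,0.07,-0.28,-0.9],[0,0,0,0,0.08,-0.27,-0.9],[0,0,0,0,0,0,-0.9]]'; python3 - <<'E'
from h import *
panang(snap('scene','s12'))
E
```

```text
t: 54.52
tool_pos: [0.4922, 0.0305, 0.1004]
tool_rot: [0.123, 3.139, 0.0]
contact_force: [-0.7, -0.3, -0.2]
opening: 0.0468
grip_force: 0.0
t: 55.15
tool_pos: [0.4923, 0.0293, 0.1009]
tool_rot: [0.123, 3.138, -0.004]
contact_force: [-1.8, -5.7, 3.9]
opening: 0.0116
grip_force: 78.1
t: 55.78
tool_pos: [0.4928, 0.0367, 0.1337]
tool_rot: [0.123, 3.138, -0.006]
contact_force: [0.4, -7.0, -1.5]
opening: 0.0114
grip_force: 78.2
box [ 366  202   95   80 3920] top px 393 202 left px 366 257
0 [array([388., 209.]), array([363., 253.])]
20 [array([399., 191.]), array([374., 233.])]
25 [array([402., 186.]), array([379., 229.])]
30 [array([407., 183.]), array([383., 225.])]
40 [array([417., 176.]), array([394., 218.])]
50 [array([428., 172.]), array([407., 213.])]
```

```bash
python3 -m jog '[[0,0,0,0,0.05,-0.54,-0.9],[0,0,0,0,0.23,-0.52,-0.9],[0,0,0,0,0.26,-0.51,-0.9],[0,0,0,0,0.15,-0.25,-0.9],[0,0,0,0,0,0,-0.9]]';  python3 -m jog '[[0,0,0,0,0.15,-0.24,-0.9],[0,0,0,0,0.16,-0.24,-0.9],[0,0,0,0,0.17,-0.23,-0.9],[0,0,0,0,0,0,-0.9]]'; python3 - <<'E'
from h import *
panang(snap('scene','s13'))
E
```

```text
t: 56.45
tool_pos: [0.4948, 0.0598, 0.1879]
tool_rot: [0.122, 3.137, 0.003]
contact_force: [6.3, 4.0, -3.7]
opening: 0.0112
grip_force: 78.2
t: 56.95
tool_pos: [0.4958, 0.0727, 0.208]
tool_rot: [0.123, 3.138, -0.002]
contact_force: [6.9, 0.7, -7.6]
opening: 0.0115
grip_force: 78.1
box [ 374  186   90   96 3836] top px 406 186 left px 374 240
0 [array([388., 209.]), array([363., 253.])]
20 [array([399., 191.]), array([374., 233.])]
25 [array([402., 186.]), array([379., 229.])]
30 [array([407., 183.]), array([383., 225.])]
40 [array([417., 176.]), array([394., 218.])]
50 [array([428., 172.]), array([407., 213.])]
```

```bash
python3 -m jog '[[0,0,0,0,0.18,-0.22,-0.9],[0,0,0,0,0.18,-0.22,-0.9],[0,0,0,0,0.19,-0.2,-0.9],[0,0,0,0,0.2,-0.21,-0.9],[0,0,0,0,0.21,-0.2,-0.9]]';  python3 -m jog '[[0,0,0,0,0.21,-0.19,-0.9],[0,0,0,0,0.22,-0.18,-0.9],[0,0,0,0,0.23,-0.18,-0.9],[0,0,0,0,0.23,-0.16,-0.9],[0,0,0,0,0.24,-0.16,-0.9]]'; python3 - <<'E'
from h import *
panang(snap('scene','s14'))
E
```

```text
t: 57.62
tool_pos: [0.4982, 0.1, 0.2409]
tool_rot: [0.125, 3.138, -0.007]
contact_force: [2.5, -4.1, -1.0]
opening: 0.011
grip_force: 78.0
t: 58.25
tool_pos: [0.5007, 0.1322, 0.2682]
tool_rot: [0.126, 3.137, -0.014]
contact_force: [2.1, -9.0, 3.7]
opening: 0.0111
grip_force: 78.2
box [ 390  175   78  107 4380] top px 425 175 left px 390 225
0 [array([388., 209.]), array([363., 253.])]
20 [array([399., 191.]), array([374., 233.])]
25 [array([402., 186.]), array([379., 229.])]
30 [array([407., 183.]), array([383., 225.])]
40 [array([417., 176.]), array([394., 218.])]
50 [array([428., 172.]), array([407., 213.])]
```

```bash
python3 -m jog '[[0,0,0,0,0.24,-0.12,-0.9],[0,0,0,0,0,0,-0.9],[0,0,0,0,0,0,-0.9],[0,0,0,0,0,0,-0.9],[0,0,0,0,0,0,-0.9]]';  python3 -m jog '[[0,0,0,0,0,0,-0.9],[0,0,0,0,0,0,-0.9],[0,0,0,0,0,0,-0.9],[0,0,0,0,0,0,-0.9],[0,0,0,0,0,0,-0.9]]'; python3 - <<'E'
from h import *
panang(snap('scene','s15')); d=snap('wrist','w15'); pale(d,.03); print('scene');pale(load('s15'),.03); print('lvl s8'); pale(load('s8'),.03)
E
```

```text
t: 58.92
tool_pos: [0.5016, 0.1399, 0.2738]
tool_rot: [0.126, 3.135, -0.009]
contact_force: [-1.9, -7.9, 9.8]
opening: 0.0109
grip_force: 79.1
t: 59.55
tool_pos: [0.5016, 0.1399, 0.2738]
tool_rot: [0.127, 3.135, -0.009]
contact_force: [-1.5, -7.6, 11.0]
opening: 0.0111
grip_force: 79.1
box [ 393  174   76  108 4299] top px 428 174 left px 393 223
0 [array([388., 209.]), array([363., 253.])]
20 [array([399., 191.]), array([374., 233.])]
25 [array([402., 186.]), array([379., 229.])]
30 [array([407., 183.]), array([383., 225.])]
40 [array([417., 176.]), array([394., 218.])]
50 [array([428., 172.]), array([407., 213.])]
(22, 365, 57, 33) c 0.7317 -0.2615 size [0.0745 0.0542] ang 86.7
(19, 337, 38, 23) c 0.6796 -0.2638 size [0.0492 0.0355] ang 71.9
(458, 248, 47, 37) c 0.6045 0.3294 size [0.0552 0.0482] ang 85.4
(491, 203, 71, 44) c 0.5541 0.3797 size [0.0356 0.0799] ang 22.4
(476, 104, 62, 91) c 0.4626 0.3526 size [0.1078 0.0621] ang 19.2
scene
(0, 343, 29, 46) c 1.0814 -0.6224 size [0.1595 0.058 ] ang 40.2
(0, 198, 87, 77) c 0.5363 -0.9522 size [0.4876 0.2588] ang 40.2
(549, 158, 91, 48) c -0.23 0.6985 size [0.2968 0.3238] ang 82.0
(429, 149, 74, 19) c -0.2967 0.2611 size [0.1445 0.264 ] ang 0.6
(0, 111, 68, 41) c -0.1282 -1.5192 size [0.0827 0.4574] ang 89.4
(462, 69, 178, 46) c -1.1867 0.5653 size [0.797  0.5226] ang 89.9
lvl s8
(0, 343, 29, 47) c 1.0823 -0.6217 size [0.1618 0.058 ] ang 40.2
(0, 198, 87, 77) c 0.5363 -0.9522 size [0.4876 0.2588] ang 40.2
(549, 158, 91, 50) c -0.2242 0.6977 size [0.2968 0.3356] ang 82.0
(403, 149, 100, 19) c -0.2966 0.2089 size [0.1444 0.3686] ang 0.2
(0, 111, 68, 41) c -0.1282 -1.5187 size [0.0836 0.4574] ang 89.4
(464, 70, 176, 45) c -1.1864 0.5704 size [0.5222 0.7861] ang 0.0
(403, 66, 34, 31) c -1.191 -0.0348 size [0.5159 0.1572] ang 4.5
```

```bash
python3 -m jog '[[0,0,0,0,0,0,-0.9],[0,0,0,0,0,0,-0.9],[0,0,0,0,0,0,-0.9],[0,0,0,0,0,0,-0.9],[0,0,0,0,0,0,-0.9]]'|head -1; python3 - <<'E'
from h import *
d=snap('wrist','w16'); pale(d,.03)
E
python3 -m jog '[[0,0,0,0,-0.24,0.14,-0.9],[0,0,0,0,-0.24,0.16,-0.9],[0,0,0,0,-0.23,0.16,-0.9],[0,0,0,0,-0.23,0.18,-0.9],[0,0,0,0,-0.22,0.18,-0.9]]';  python3 -m jog '[[0,0,0,0,-0.21,0.19,-0.9],[0,0,0,0,-0.21,0.2,-0.9],[0,0,0,0,-0.2,0.21,-0.9],[0,0,0,0,-0.19,0.2,-0.9],[0,0,0,0,-0.36,0.44,-0.9]]'; python3 -m jog '[[0,0,0,0,-0.33,0.47,-0.9],[0,0,0,0,-0.3,0.49,-0.9],[0,0,0,0,-0.26,0.51,-0.9],[0,0,0,0,-0.23,0.52,-0.9],[0,0,0,0,-0.19,0.54,-0.9]]'
```

```text
t: 60.28
(22, 364, 66, 34) c 0.7307 -0.2535 size [0.0926 0.0535] ang 89.5
(17, 337, 38, 23) c 0.6767 -0.2656 size [0.0491 0.0341] ang 70.7
(458, 248, 47, 37) c 0.6045 0.3294 size [0.0552 0.0482] ang 85.4
(491, 203, 71, 45) c 0.5541 0.3796 size [0.0356 0.0797] ang 22.4
(476, 104, 62, 91) c 0.4626 0.3526 size [0.1078 0.0621] ang 19.2
t: 60.95
tool_pos: [0.4986, 0.1066, 0.2475]
tool_rot: [0.124, 3.137, -0.003]
contact_force: [0.3, -4.9, 5.0]
opening: 0.0111
grip_force: 80.3
t: 61.58
tool_pos: [0.496, 0.073, 0.2091]
tool_rot: [0.123, 3.137, 0.002]
contact_force: [2.9, -1.6, 4.0]
opening: 0.0111
grip_force: 81.8
t: 62.2
tool_pos: [0.4926, 0.0352, 0.1313]
tool_rot: [0.121, 3.138, 0.006]
contact_force: [7.0, 6.1, -0.4]
opening: 0.0116
grip_force: 79.6
```

```bash
python3 -m jog '[[0,0,0,0,-0.1,0.4,-0.9],[0,0,0,0,-0.05,0.35,-0.9],[0,0,0,0,0,0.12,-0.9],[0,0,0,0,0,0,-0.9]]';  python3 - <<'E'
from h import *
panang(snap('scene','s17'))
E
```

```text
t: 62.7
tool_pos: [0.4914, 0.0296, 0.1062]
tool_rot: [-0.124, -3.138, -0.001]
contact_force: [1.3, -1.0, 2.3]
opening: 0.0109
grip_force: 78.9
box [ 365  209   96   73 4821] top px 390 209 left px 365 252
0 [array([388., 209.]), array([363., 253.])]
20 [array([399., 191.]), array([374., 233.])]
25 [array([402., 186.]), array([379., 229.])]
30 [array([407., 183.]), array([383., 225.])]
40 [array([417., 176.]), array([394., 218.])]
50 [array([428., 172.]), array([407., 213.])]
```

Nearly level. I'll lower the last few mm, release, retreat straight up, and check that the pan is level and the pieces are in the bin.

```bash
python3 -m jog '[[0,0,0,0,0,0.12,-0.9],[0,0,0,0,0,0,-0.9],[0,0,0,0,0,0,-0.6],[0,0,0,0,0,0,-0.3],[0,0,0,0,0,0,0.1]]'; python3 -m jog '[[0,0,0,0,0,0,0.1],[0,0,0,0,0,0,0.1],[0,0,0,0,0,-0.4,0.1],[0,0,0,0,0,-0.7,0.1],[0,0,0,0,0,-1,0.1]]'; python3 -m jog '[[0,0,0,0,0,-1,0.1],[0,0,0,0,0,-1,0.1],[0,0,0,0,0,-1,0.1],[0,0,0,0,0,-1,0.1],[0,0,0,0,0,0,0.1]]';python3 -m jog '[[0,0,0,0,1,0,0.1],[0,0,0,0,1,0,0.1],[0,0,0,0,1,0,0.1],[0,0,0,0,1,0,0.1],[0,0,0,0,0,0,0.1]]'; python3 - <<'E'
from h import *
panang(snap('scene','s18')); d=snap('wrist','w18'); pale(d,.03)
print('bin floor corners px',[proj(d,p).round() for p in([.41,.29,.008],[.665,.27,.008],[.68,.48,.008],[.42,.5,.008])])
E
```

```text
t: 63.38
tool_pos: [0.4909, 0.0295, 0.1019]
tool_rot: [-0.122, -3.137, 0.0]
contact_force: [0.2, -0.8, 0.6]
opening: 0.0463
grip_force: 0.0
t: 64.0
tool_pos: [0.4914, 0.0295, 0.1667]
tool_rot: [-0.123, -3.138, -0.0]
contact_force: [0.8, 0.8, 0.3]
opening: 0.047
grip_force: 0.0
t: 64.62
tool_pos: [0.4934, 0.0294, 0.2902]
tool_rot: [0.123, 3.132, -0.001]
contact_force: [0.7, -0.2, -0.7]
opening: 0.0467
grip_force: 0.0
t: 65.25
tool_pos: [0.5005, 0.1504, 0.2846]
tool_rot: [-0.118, -3.137, 0.001]
contact_force: [0.2, 0.2, -0.0]
opening: 0.0474
grip_force: 0.0
box [ 365  209   96   73 4818] top px 390 209 left px 365 252
0 [array([388., 209.]), array([363., 253.])]
20 [array([399., 191.]), array([374., 233.])]
25 [array([402., 186.]), array([379., 229.])]
30 [array([407., 183.]), array([383., 225.])]
40 [array([417., 176.]), array([394., 218.])]
50 [array([428., 172.]), array([407., 213.])]
(449, 248, 41, 35) c 0.6038 0.3307 size [0.0507 0.0466] ang 85.6
(478, 205, 67, 42) c 0.554 0.3798 size [0.0345 0.0784] ang 22.4
(465, 109, 56, 87) c 0.4627 0.3537 size [0.1062 0.0583] ang 18.8
bin floor corners px [array([434., 108.]), array([417., 303.]), array([568., 303.]), array([614., 102.])]
```

```bash
python3 -c "
from station import finish_job; print(finish_job())"
```

```text
the job is handed in; nothing more can be done
None
```

I handed the job in: both stubs and both offcuts were tipped from the pan at about 50° into the bin, and the pan is back level and released, though no verdict came back. The last bin check was by image measurement (four pieces, two of them touching and read as one shape), and the first lift slipped at about 28° and dropped the pan level, so I regripped deeper and repeated it.

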